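Free a heat-sink hold-down with a spring-bar fork

ROBOT

A 6-joint arm with a two-finger parallel gripper is mounted at the origin on the work surface. World frame = base frame: x ahead of the robot, y to its left, z up, the work surface at z = 0. Lengths are in m, angles in rad, forces in N, time in s.
With the tool pointing down it reaches from about 0.225 to 0.875 m from the base axis. Payload 3.4 kg.
Tool frame: the origin (TCP) lies midway between the tips of the shut fingers; the grasp point (between the pads) lies 19 mm behind it (manip.pinch_z is the z of the grasp point in the tool frame, in m); z points along the fingers, x is the direction in which the jaws open and shut, and the axes are right-handed (so a half turn about z gives the same grasp; the last joint's range is limited). The gripper opens to 85 mm and grips with 20 to 120 N. Pads are 22 mm wide; open, the fingers measure 114 mm over their backs; the gripper's body (76 mm by 85 mm) begins 54 mm behind the grasp point. The pads swing forward as they close: fully open they stand 13 mm farther back than shut.
Start: joints at [-1.35, 0.276, 1.505, -0, 1.361, -0.121], TCP at [0.193, -0.542, 0.194] pointing down, gripper open.
Joint ranges: [-2.89, 2.89], [-0.75, 2.08], [0.22, 2.7], [-1.18, 4.32], [0.11, 2.71], [-2.7, 2.7]. Speed limits (rad/s): [2.57, 2.57, 3.14, 3.14, 3.14, 3.14].

INTERFACE

Orientations are given as a unit quaternion [w, x, y, z].
In Python, from rig import manip gives the robot as it stands. The module is installed in compiled form; this text tells all that it offers.
- The arm moves only by the tool drive_tool, never from a script. Its argument "steps" is a list of rows, each a list of 5 numbers: the shift along the tool's x, y, z in mm, then the turn about the tool's z in rad, then the gripper command: -1 is shut, 1 is fully open, values between are in proportion. A call has 1 to 5 rows; each row is the pose to reach, as a shift and turn from the pose measured when the call began, along the tool's axes at that moment; what a row does not reach only later rows make up. A row lasts 1/10 s, in which the tool goes at most 50 mm and 8.59 degrees, less where a joint would pass 70% of its speed; a pose out of reach is approached as far as the arm can. A call with a gripper value outside its range is refused whole. The fingers move at their own pace and stop on an object; "squeeze" is the grip in N (left out, the last holds). Time passes only in rows, so rows that repeat a pose let the fingers close. It gives the time, the measured TCP pose, the force and the opening at its end, in the units of the state.
- manip.get_state(): the state, without advancing time (a new reading comes with each control period).
- manip.get_image(name): name is "scene" or "top" or "wrist"; returns the picture (384x512x3 uint8, blue, green, red); there is no depth.
- manip.get_calibration(name): a dict with "camera_matrix" (3x3 intrinsics, pixels), "distortion" ([k1, k2, p1, p2, k3] as OpenCV has them; the pictures are not rectified), "rvec" (rotation vector, rad) and "tvec" (3), from world to camera coordinates, as OpenCV has them. Camera axes: x right, y down, z forward; pixel columns grow to the right and rows downward; lengths in m; the calibration is good to about 2 mm. A picture is of the moment at which its call begins: read the wrist's pose just before it. get_calibration takes no time and is no camera call; for the wrist camera it gives the pose at the moment of the call.
- manip.sign_off(): hands the job in, once; it reports no verdict.
Trained networks look in the newest picture that a camera, given by its name, has taken for a name from the list of things; names that differ only in an ending like _2 or _b are one class to them, and where a whole thing is asked for, a point or a joint stands for the part that bears it (a point fixed in the world has none). Each returns a list of dicts, best first, with "conf" (0 to 1); they miss things now and then, are a little off and sometimes report something else, mostly with a low value. They report only what shows in the picture. A call takes as long as a camera call.
- manip.masks_of(camera, name): "pixels" (384x512 bool, what is visible of it) and "location" ([column, row] in pixels, amid what is visible of it).
The state is a dict: "clock": time; "qpos": joint angles; "qd": joint speeds; "effort": joint torques, N m; "position": TCP position; "ee_rot": TCP orientation; "contact_force": force on the tool from outside, world axes, zero at the start; "moment": the same for the moment, N m; "width": finger opening in m.
Only numpy, scipy, OpenCV 4.12 (cv2) and the standard library are available. Lean on these libraries where they do the work, as an engineer would, in place of code of your own. Each camera call takes 0.05 s, during which the arm holds its last target.

TASK

Take the forked tool out of its stand, set its two tines astride the thin rod of the spring bar between the red collar and the yellow hold-down arm, and push the collar sideways, gently and without ramming the bar hard against its stop, until the arm springs up and is free. Let the bar come back out, then put the fork back upright in its stand, fully home, and let go. Use only the fork on the spring bar and the arm, never the gripper, and leave the wire spool, the screwdriver and the spare heat sink where they are.

Things in the scene. Friction and masses are not known exactly. Their poses are not given: they have to be found in the camera images.
- board: Red circuit board 260 (x) x 300 (y) x 11 mm, fixed; origin under its centre, z up. Parts on it up to 22 mm high. In its middle a green module with finned heat sink (28 mm above the board's top), held by a yellow arm that lies along board x: hinged at its -x end, at its +x end (14 mm wide) an eye on the spring bar's tip.
- seat (a point): Point on the spring bar's rod axis (along point y), 26 mm above the board's top, axes as the board's. Going to -y: 14 mm of bare rod, red collar, dark housing (36 mm high). Going to +y: 14 mm of rod, yellow arm. All of these together really sit up to 8 mm to either side along y (slotted mounting): find the collar by touch or sight. x and z are true.
- spring_bar (a joint): How far the bar is pushed in (collar to point seat's -y), m: 0 = out, tip 5 mm inside the arm's eye. Rod 5 mm, collar 16 mm diameter, 6 mm thick. 3 N starts it, then 0.7 N per mm; it frees the arm about 5 mm in (6.5 N) and meets its hard stop at 7.5 mm (8 N). Over 15 N on it, in any direction, spoils it.
- hold_down (a joint): Angle of the yellow arm, rad: 0 = held down by the bar, 0.3 = free, sprung up against its stop (eye end 27 mm higher). It rises by its own spring, within about half a second of coming free.
- fork_grip (a point): Forked tool, 70 g: point on its axis 64 mm above the tine ends, where to grip. Blue handle 18 x 18 mm, from 36 to 102 mm above the tine ends; below it a steel blade 18 mm wide (its x), 4 mm thick (its y). z points from tines to handle. The same when turned half round.
- fork_tip (a point): Middle of the tool's lower end, between the ends of its tines; axes as fork_grip. The slot between the tines is 9 mm wide (x) and 15 mm deep, open below: it goes astride a rod that runs along its y. The tine ends should reach about 7 mm below the rod's axis.
- stand_mouth (a point): Centre of the slot mouth on top of the fixed grey stand, 70 (x) x 60 (y) x 45 mm high. Slot 24 (x) x 10 (y) mm, 41 mm deep. Home: tool upright, blade in the slot, handle's foot on the stand's top, tine ends 36 mm below this point, tool axes as the stand's (or half round), as at the start.
- spool: Spool of red wire, 68 mm diameter, 50 mm high, upright; origin under its centre. To be left alone.
- driver: Small screwdriver with red handle, 170 mm long, lying on the bench; to be left alone.
- spare_sink: Loose finned heat sink, 50 x 60 x 30 mm, on the bench; origin under its centre. To be left alone.

How it is judged:
On the way, in this order (a step that is already met when the one before it is completed fails the run):
1. the forked tool is lifted clear of its stand (z of fork_tip in the frame of stand_mouth above 0.005 m), for 0.1 s.
2. the tines are astride the rod and push the bar in (value of joint spring_bar above 0.0015 m and contact force between fork and spring_bar above 1 N and z of fork_tip in the frame of seat below -0.001 m and x of fork_tip in the frame of seat between -0.005 and 0.005 m), for 0.04 s.
3. the hold-down arm has sprung up (value of joint hold_down above 0.25 rad), for 0.1 s.
At the end, for the whole second after the job is handed in: The arm is up (over 0.25 rad), the spring bar is fully out again (within 1 mm), and the fork stands released and still in its stand, upright within 0.1 rad, tines within 6 mm of the slot's middle and within 3 mm of fully home (value of joint hold_down above 0.25 rad and value of joint spring_bar below 0.001 m and horizontal distance between fork_tip and stand_mouth below 0.006 m and z of fork_tip in the frame of stand_mouth below -0.033 m and angle between fork_tip's own z axis and vertical below 0.1 rad and linear speed of fork below 0.02 m/s); the robot touches nothing.
It fails at once if the fork bears on the spring bar with more than 15 N (contact force between fork and spring_bar above 15 N).
It fails at once if the gripper itself pushes the spring bar or the arm (contact force between any of the arm, the fingers and spring_bar above 1 N or contact force between any of the arm, the fingers and hold_down above 1 N).
It fails at once if a bystander is moved by more than 15 mm (distance of any of spool, driver, spare_sink from where it was at the start of the episode above 0.015 m).
It also fails if it takes over 61 s, if anything falls off the work surface, if the arm or the gripper's body presses on something with over 40 N, if the wrist force passes 120 N, or if a joint passes its speed limit or range.

## Working session

There is one attempt and no reset: what is moved stays moved. The work goes in short steps, Python scripts to look and compute and a tool call to move; the robot and the scene stay as the last step left them, time stands still between calls to the robot, and variables do not carry over. Pictures are saved under pics/ and viewed, and the job is handed in when it is done.

Besides the shell and the picture viewer there is one more tool, called after "Call:" by a JSON object that holds its "name" and its "arguments", one argument or row to a line. drive_tool: Moves the arm, as the interface text tells. Its arguments: {"type":"object","properties":{"steps":{"type":"array","items":{"type":"array","items":{"type":"number"}}},"squeeze":{"type":"number"}},"required":["steps"]}

```bash
mkdir -p pics; cat > h.py <<'E'
from rig import manip
import numpy as np, cv2
from scipy.spatial.transform import Rotation as R
def snap(c,n):
    im=manip.get_image(c); cv2.imwrite(f'pics/{n}.png',im); return im
def cal(c):
    k=manip.get_calibration(c); return [np.array(k[x],float) for x in('camera_matrix','distortion','rvec','tvec')]
def proj(c,P,k=None):
    K,D,r,t=k or cal(c); return cv2.projectPoints(np.array(P,float).reshape(-1,1,3),r,t,K,D)[0].reshape(-1,2)
def ray(c,uv,k=None):
    K,D,r,t=k or cal(c); Rm=cv2.Rodrigues(r)[0]
    u=cv2.undistortPoints(np.array(uv,float).reshape(-1,1,2),K,D).reshape(-1,2)
    d=np.c_[u,np.ones(len(u))]@Rm; return -Rm.T@t.ravel(),d
def atz(c,uv,z,k=None):
    o,d=ray(c,uv,k); return o+d*((z-o[2])/d[:,2])[:,None]
E
python3 - <<'E'
from h import *
s=manip.get_state();print(s, manip.pinch_z)
for c in('scene','top','wrist'):
    snap(c,c+'0')
    K,D,r,t=cal(c);print(c,K.tolist(),(-cv2.Rodrigues(r)[0].T@t.ravel()).round(3))
    for n in('fork_grip','board','spring_bar','hold_down','stand_mouth','spool','driver','spare_sink'):
        if c=='wrist':continue
        m=manip.masks_of(c,n)
        print(c,n,[(round(float(x['conf']),2),np.round(x['location'],1).tolist(),int(x['pixels'].sum())) for x in m[:2]])
E
```

```text
{'clock': 0.0, 'qpos': array([-1.35003341e+00,  2.76606179e-01,  1.50613314e+00, -1.39839796e-05,
        1.36066032e+00, -1.21024951e-01]), 'qd': array([-0.00184645,  0.00110104, -0.0015812 ,  0.00090192,  0.00165742,
        0.00029848]), 'effort': array([ 6.55110780e-04, -4.16768861e+01, -2.45807433e+01,  1.14013699e-05,
        1.12571186e-02, -9.31084884e-06]), 'position': array([ 0.19257216, -0.54117844,  0.19353337]), 'ee_rot': array([-6.01153381e-04,  8.17059897e-01, -5.76552087e-01, -6.74502659e-04]), 'contact_force': array([0.31116831, 0.79332718, 0.1284537 ]), 'moment': array([-0.06121914,  0.00718349, -0.04935768]), 'width': 0.0851132320109024} -0.0187
scene [[368.7010294964762, 0.0, 258.49088238301977], [0.0, 368.7010294964762, 186.02266078717255], [0.0, 0.0, 1.0]] [ 0.927 -0.459  0.767]
scene fork_grip [(0.67, [119.0, 251.8], 255)]
scene board [(0.96, [237.2, 180.9], 7232)]
scene spring_bar [(0.37, [249.0, 184.6], 11)]
scene hold_down [(0.75, [250.8, 169.5], 202)]
scene stand_mouth [(0.66, [123.9, 266.8], 933)]
scene spool [(0.71, [278.3, 104.8], 492)]
scene driver [(0.56, [330.1, 142.8], 296), (0.5, [278.4, 104.8], 481)]
scene spare_sink [(0.59, [217.3, 338.0], 884)]
top [[386.5365077333545, 0.0, 257.8554909919985], [0.0, 386.5365077333545, 192.45645585727968], [0.0, 0.0, 1.0]] [ 0.481 -0.037  1.181]
top fork_grip [(0.65, [367.6, 235.5], 85), (0.27, [362.0, 232.8], 453)]
top board [(0.64, [251.8, 212.1], 7300)]
top spring_bar [(0.37, [250.6, 211.9], 7359)]
top hold_down [(0.46, [239.7, 212.6], 145)]
top stand_mouth [(0.75, [358.9, 233.7], 428)]
top spool [(0.79, [148.6, 235.9], 507)]
top driver [(0.63, [166.2, 171.7], 218)]
top spare_sink [(0.7, [359.4, 157.5], 315)]
wrist [[318.8651995069652, 0.0, 256.08046386551626], [0.0, 318.8651995069652, 189.9112912099282], [0.0, 0.0, 1.0]] [ 0.267 -0.515  0.373]
```

```bash
python3 - <<'E'
import cv2
for c,(x,y,w,h) in {'top':(130,120,260,170),'scene':(80,80,280,280)}.items():
    im=cv2.imread(f'pics/{c}0.png')[y:y+h,x:x+w]; f=min(800/w,600/h)
    cv2.imwrite(f'pics/{c}0z.png',cv2.resize(im,None,fx=f,fy=f,interpolation=cv2.INTER_CUBIC))
E
```

```text
(no output)
```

View pics/top0z.png

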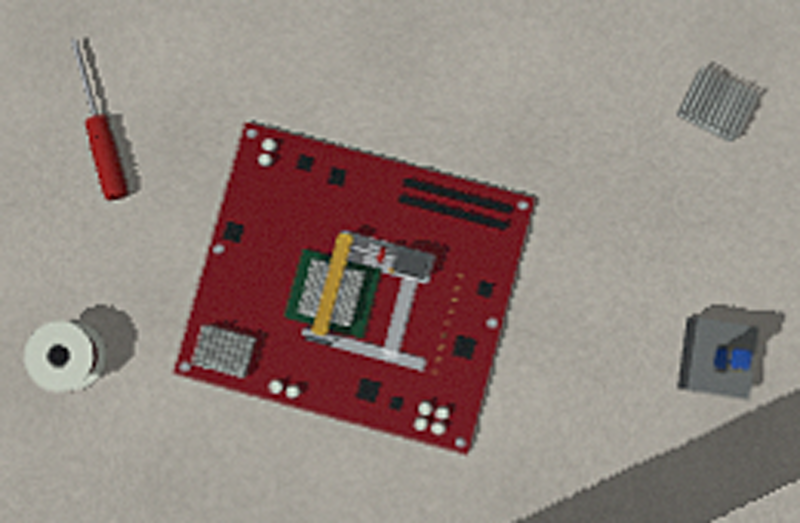

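View pics/scene0z.png

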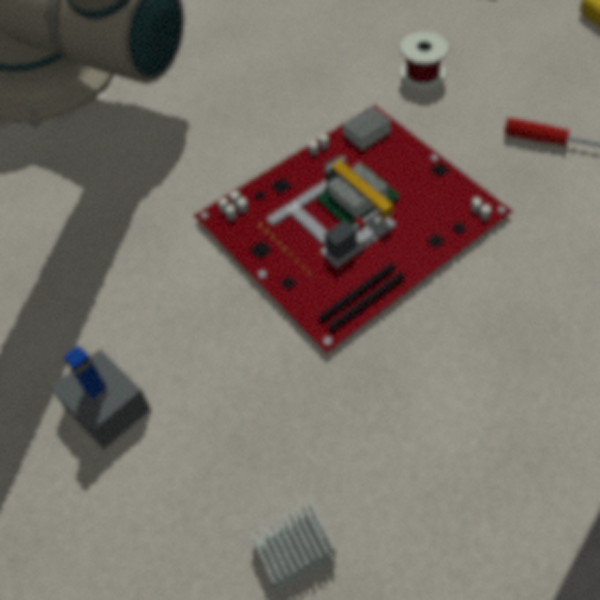

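View pics/wrist0.png

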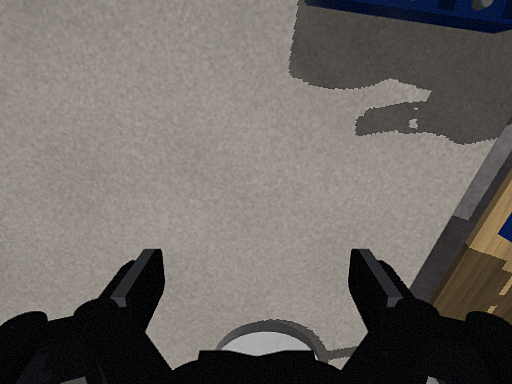

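The top view shows the board tilted by about 15°: its arm runs down the image, with the eye end near the top of the zoomed picture (343,240), the red collar at (380,255) and the dark housing at (415,262). The fork's stand is at full-image (362,233) and its blue handle leans outward through perspective. Next I'll fit the poses.

```bash
python3 - <<'E'
from h import *
im=cv2.imread('pics/top0.png')
k=cal('top')
print(proj('top',[[0.3,0,0],[.5,0,0],[.5,.2,0]]))
b,g,r=[im[...,i].astype(int) for i in range(3)]
m=((r>80)&(g<60)&(b<70)).astype(np.uint8)
m=cv2.morphologyEx(m,cv2.MORPH_CLOSE,np.ones((5,5)))
cs=cv2.findContours(m,0,2)[0]; c=max(cs,key=cv2.contourArea)
P=atz('top',c.reshape(-1,2),0.011,k)
h=cv2.minAreaRect((P[:,:2]*1000).astype(np.float32)); print('board',h)
print(cv2.boxPoints(h))
# stand top
m=manip.masks_of
snap('top','top1')
for n,z in(('stand_mouth',.045),('hold_down',.045),('driver',.01),('spool',.05),('spare_sink',.03)):
    q=m('top',n)[0]
    c=cv2.findContours(q['pixels'].astype(np.uint8),0,2)[0]; c=max(c,key=cv2.contourArea)
    P=atz('top',c.reshape(-1,2),z,k); print(n,cv2.minAreaRect((P[:,:2]*1000).astype(np.float32)))
# blue
m=((b>100)&(r<70)&(g<90)).astype(np.uint8)
ys,xs=np.nonzero(m); print(xs.min(),xs.max(),ys.min(),ys.max())
z=cv2.resize(im[205:265,330:400],None,fx=8,fy=8,interpolation=2); cv2.imwrite('pics/stz.png',z)
s=cv2.imread('pics/scene0.png'); 
cv2.imwrite('pics/stz2.png',cv2.resize(s[225:310,90:170],None,fx=7,fy=7,interpolation=2))
E
```

```text
[[253.52215263 292.89765078]
 [255.50709465 226.29446106]
 [190.37350773 224.32939078]]
board ((541.5474243164062, 33.22377014160156), (297.9203186035156, 258.48846435546875), 76.58708190917969)
[[ 381.27463  -81.69287]
 [ 632.71246 -141.65372]
 [ 701.8202   148.14041]
 [ 450.3824   208.10126]]
stand_mouth ((479.859130859375, -316.4560241699219), (70.950927734375, 75.40301513671875), 82.30667114257812)
hold_down ((541.1680908203125, 52.16801452636719), (17.973501205444336, 96.3281478881836), 77.9433822631836)
driver ((701.0047607421875, 300.6011657714844), (171.70809936523438, 26.092870712280273), 18.992536544799805)
spool ((461.33404541015625, 305.7418212890625), (64.60436248779297, 78.39989471435547), 2.0529112815856934)
spare_sink ((727.24462890625, -316.98663330078125), (59.24113464355469, 55.66973114013672), 64.12884521484375)
367 499 219 260
```

View pics/stz.png

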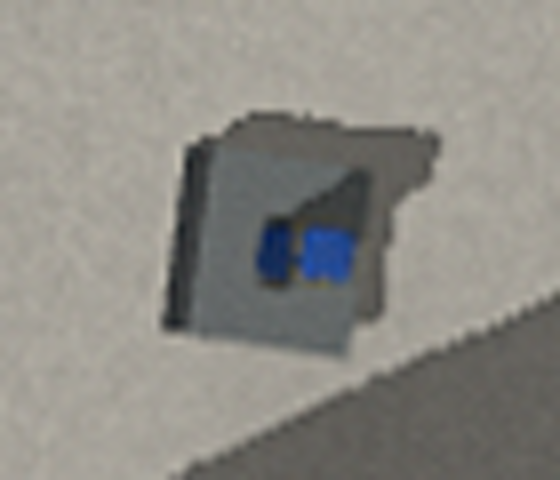

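View pics/stz2.png

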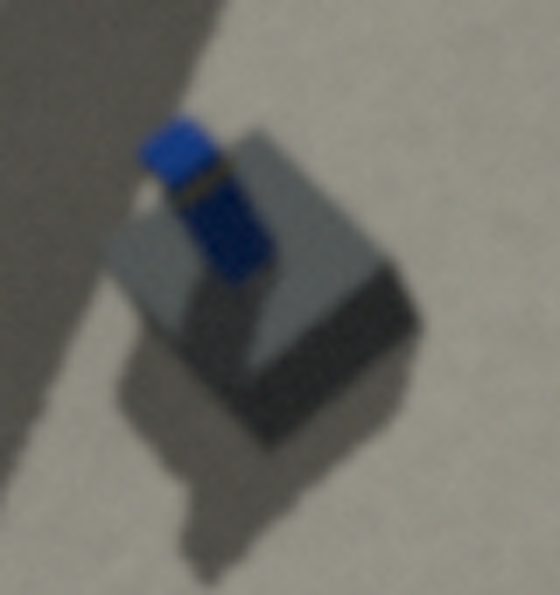

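```bash
python3 - <<'E'
from h import *
f=lambda L,o,s=8:[((u+.5)/s-.5+o[0],(v+.5)/s-.5+o[1]) for u,v in L]
P=atz('top',f([(213,150),(192,328),(348,355),(372,172)],(330,205)),.045)*1000
print('stand corners',P.round(1),P.mean(0)); print([np.linalg.norm(P[i]-P[(i+1)%4]).round(1) for i in range(4)])
print('handle top',atz('top',f([(329,256)],(330,205)),.045+.066)*1000)
print('foot',atz('top',f([(276,252)],(330,205)),.046)*1000)
P=atz('scene',f([(105,245),(258,130),(392,265),(248,375)],(90,225),7),.045)*1000
print('scene stand',P.round(1),P.mean(0))
print('handle top scene',atz('scene',f([(182,152)],(90,225),7),.111)*1000)
print('collar',atz('top',f([(380,255)],(130,120),3.077),.04)*1000, 'arm end',atz('top',f([(343,240)],(130,120),3.077),.04)*1000)
s=manip.get_state();print(s['position'],R.from_quat(np.roll(s['ee_rot'],-1)).as_matrix().round(3)); 
K,D,r,t=cal('wrist');print(cv2.Rodrigues(r)[0].round(3))
E
```

```text
stand corners [[ 516.1 -295.9   45. ]
 [ 451.2 -288.6   45. ]
 [ 442.8 -345.7   45. ]
 [ 509.5 -354.3   45. ]] [ 479.90898646 -321.12248896   45.        ]
[np.float64(65.3), np.float64(57.7), np.float64(67.3), np.float64(58.8)]
handle top [[ 478.71944304 -321.07004817  111.        ]]
foot [[ 479.51761011 -318.90648511   46.        ]]
scene stand [[ 443.6 -342.1   45. ]
 [ 452.  -287.6   45. ]
 [ 521.1 -297.    45. ]
 [ 511.9 -346.8   45. ]] [ 482.13965647 -318.39075932   45.        ]
handle top scene [[ 482.9036165  -320.49508247  111.        ]]
collar [[569.29155109   7.79691003  40.        ]] arm end [[582.81022188  43.93961015  40.        ]]
[ 0.1927526  -0.54179607  0.19443138] [[ 0.335 -0.942  0.   ]
 [-0.942 -0.335 -0.   ]
 [ 0.     0.    -1.   ]]
[[ 0.336 -0.942 -0.001]
 [-0.897 -0.32   0.304]
 [-0.287 -0.102 -0.953]]
```

```bash
cat >> h.py <<'E'
def go(x,y,z,psi):
    """tool-axis shift (mm) and turn to world pos (m), jaw angle psi deg"""
    s=manip.get_state(); M=R.from_quat(np.roll(s['ee_rot'],-1)).as_matrix()
    d=M.T@(np.array([x,y,z])-s['position'])*1000
    a=np.degrees(np.arctan2(M[1,0],M[0,0]))
    t=-np.radians((psi-a+180)%360-180)
    print('t',round(s['clock'],2),'pos',s['position'].round(4),'psi',a.round(2),'tilt',np.degrees(np.arccos(-M[2,2])).round(2),'F',s['contact_force'].round(2),'w',round(s['width'],4),'-> shift',d.round(1),'turn',t.round(3))
E
python3 -c "
from h import *
go(.47,-.36,.26,-7.5)"
```

```text
t 1.25 pos [ 0.1928 -0.5418  0.1944] psi -70.42 tilt 0.01 F [ 0.23 -0.54 -0.15] w 0.0858 -> shift [ -78.3 -322.1  -65.6] turn -1.098
```

Call:
{"name": "drive_tool", "arguments": {
  "steps": [
    [-40,-160,-60,-0.55,1],
    [-78,-322,-65,-1.098,1],
    [-78,-322,-65,-1.098,1],
    [-78,-322,-65,-1.098,1],
    [-78,-322,-65,-1.098,1]
  ]
}}

```text
clock: 1.75
position: [0.3984, -0.4068, 0.2453]
ee_rot: [0.0, 0.972, -0.234, 0.0]
contact_force: [0.6, -1.2, 0.5]
width: 0.0853
```

```bash
python3 -c "
from h import *
go(.47,-.36,.26,-7.5)"
```

```text
t 1.75 pos [ 0.3984 -0.4068  0.2453] psi -27.11 tilt 0.04 F [ 0.58 -1.2   0.49] w 0.0853 -> shift [ 42.4 -74.3 -14.7] turn -0.342
```

Call:
{"name": "drive_tool", "arguments": {
  "steps": [
    [42,-74,-15,-0.342,1],
    [42,-74,-15,-0.342,1],
    [42,-74,-15,-0.342,1],
    [42,-74,-15,-0.342,1]
  ]
}}

```text
clock: 2.15
position: [0.4705, -0.3592, 0.2603]
ee_rot: [0.0, 0.998, -0.064, 0.0]
contact_force: [-0.6, 1.2, -1.3]
width: 0.0853
```

```bash
python3 -c "
from h import *
go(.47,-.36,.26,-7.5)
snap('wrist','w1')
print(proj('wrist',[[.481,-.32,.045],[.481,-.32,.111]]))
for n in ['fork_grip','stand_mouth']:
  print([(x['conf'],x['location']) for x in manip.masks_of('wrist',n)])
"
```

```text
t 2.15 pos [ 0.4705 -0.3592  0.2603] psi -7.39 tilt 0.06 F [-0.56  1.24 -1.29] w 0.0853 -> shift [-0.4  0.8  0.3] turn 0.002
[[260.11333923 120.64277884]
 [260.908491   127.04006011]]
[(0.95, [258.6, 124.0]), (0.6, [453.4, 89.2])]
[(0.85, [260.1, 112.1])]
```

View pics/w1.png

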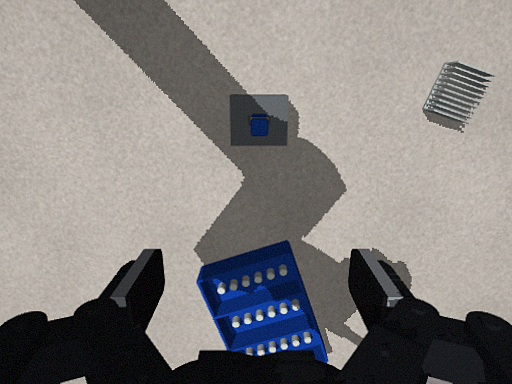

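The stand shows square to the image, with corners at about (231,95) and (288,146), and the handle top is at (259,127). A blue bin I hadn't expected is at (265,300), outside the path. I'll measure the handle and stand.

```bash
python3 -c "
from h import *
im=cv2.imread('pics/w1.png')
z=cv2.resize(im[85:160,215:305],None,fx=8,fy=8,interpolation=2);cv2.imwrite('pics/w1z.png',z)
q=manip.masks_of('wrist','fork_grip')[0]['pixels'];ys,xs=np.nonzero(q);print(xs.min(),xs.max(),ys.min(),ys.max())
q=manip.masks_of('wrist','stand_mouth')[0]['pixels'].astype(np.uint8)
c=max(cv2.findContours(q,0,2)[0],key=cv2.contourArea)
P=atz('wrist',c.reshape(-1,2),.045); print(cv2.minAreaRect((P[:,:2]*1000).astype(np.float32)))
"
```

```text
250 268 113 136
((478.7938232421875, -320.4794921875), (61.81806945800781, 70.39073181152344), 81.2958984375)
```

View pics/w1z.png

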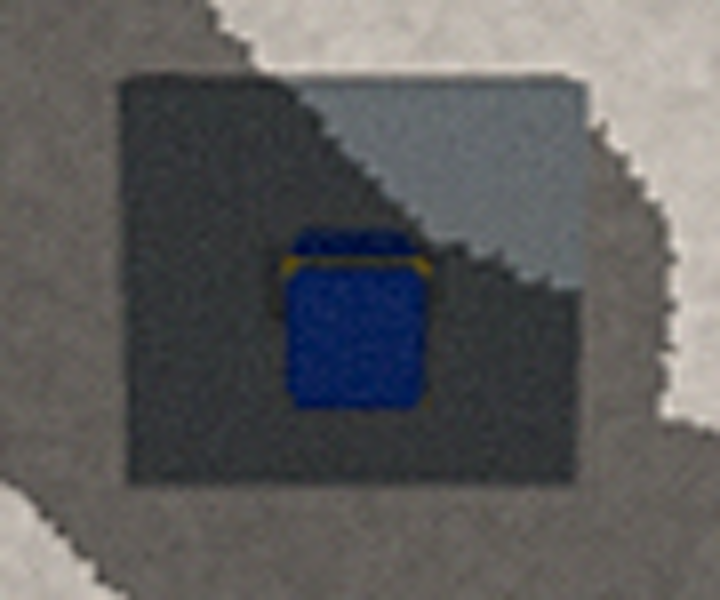

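```bash
python3 -c "
from h import *
f=lambda L,o,s=8:[((u+.5)/s-.5+o[0],(v+.5)/s-.5+o[1]) for u,v in L]
o=(215,85)
P=atz('wrist',f([(121,78),(586,78),(577,484),(128,484)],o),.045)*1000
print(P.round(1),P.mean(0),[np.linalg.norm(P[i]-P[(i+1)%4]).round(1) for i in range(4)])
print([np.degrees(np.arctan2(*(P[b]-P[a])[1::-1])) for a,b in((0,1),(3,2))])
print(atz('wrist',f([(357,338)],o),.111)*1000)
P=atz('wrist',f([(285,270),(428,270),(425,406),(289,406)],o),.111)*1000
print(P.mean(0),[np.degrees(np.arctan2(*(P[b]-P[a])[1::-1])) for a,b in((0,1),(3,2))])
go(.4805,-.3205,.16,-7.7)
"
```

```text
[[ 448.4 -285.9   45. ]
 [ 516.4 -295.    45. ]
 [ 509.  -354.6   45. ]
 [ 440.  -345.4   45. ]] [ 478.46081032 -320.24711961   45.        ] [np.float64(68.6), np.float64(60.1), np.float64(69.6), np.float64(60.1)]
[np.float64(-7.593580645298204), np.float64(-7.592539328002289)]
[[ 478.41964319 -320.4033096   111.        ]]
[ 478.37905623 -320.47065492  111.        ] [np.float64(-7.593875680243578), np.float64(-7.593503232585662)]
t 2.4 pos [ 0.4687 -0.3606  0.2601] psi -7.63 tilt 0.02 F [-0.27  0.25 -1.09] w 0.0856 -> shift [  6.4 -41.3 100.1] turn 0.001
```

Call:
{"name": "drive_tool", "arguments": {
  "steps": [
    [8,-41,40,0,1],
    [8,-41,80,0,1],
    [8,-41,120,0,1],
    [8,-41,150,0,1],
    [8,-41,150,0,1]
  ]
}}

```text
clock: 2.9
position: [0.4785, -0.3191, 0.1058]
ee_rot: [-0.003, 0.998, -0.067, -0.004]
contact_force: [-1.9, 1.1, -0.4]
width: 0.0853
```

```bash
python3 -c "
from h import *
go(.4785,-.3204,.058,-7.6)
snap('wrist','w2')"
```

```text
t 2.9 pos [ 0.4785 -0.3191  0.1058] psi -7.73 tilt 0.56 F [-1.85  1.13 -0.36] w 0.0853 -> shift [ 0.6  1.5 47.8] turn -0.002
```

View pics/w2.png

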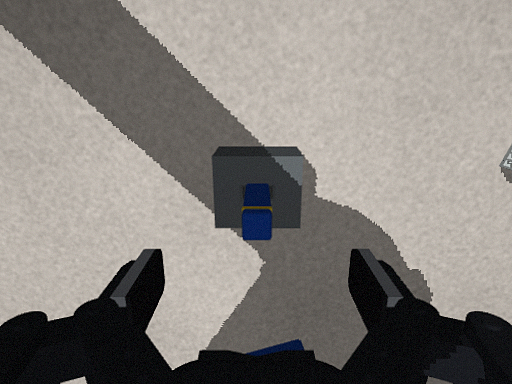

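The handle top is at (257,225), midway between the fingers at columns 163 and 350. It stays above them in the image because of the camera's tilt, so I'll check this by projection.

```bash
python3 -c "
from h import *
s=manip.get_state();M=R.from_quat(np.roll(s['ee_rot'],-1)).as_matrix();p=s['position']
for L in ([0,0,0],[.0425,0,-.013],[-.0425,0,-.013],[.0425,-.011,-.013],[.0425,.011,-.013]): print(L,proj('wrist',[p+M@np.array(L)]))
print(proj('wrist',[[.4785,-.3204,.111]]))
go(.4785,-.3204,.058,-7.6)
"
```

```text
[0, 0, 0] [[254.21965576 223.78225603]]
[0.0425, 0, -0.013] [[328.83928011 233.13953294]]
[-0.0425, 0, -0.013] [[179.32545141 233.05586453]]
[0.0425, -0.011, -0.013] [[330.2024845  215.16966287]]
[0.0425, 0.011, -0.013] [[327.53487258 250.47611619]]
[[251.02019234 225.52091025]]
t 2.95 pos [ 0.4804 -0.3206  0.1085] psi -7.72 tilt 0.25 F [ 0.13 -0.57  1.01] w 0.0853 -> shift [-1.7  0.2 50.5] turn -0.002
```

```bash
python3 -c "
from h import *
s=manip.get_state();M=R.from_quat(np.roll(s['ee_rot'],-1)).as_matrix();p=s['position']
for z in (-.013,-.03,-.045,-.06):
  print(z,[proj('wrist',[p+M@np.array([-x,y,z])]).round(0).tolist() for x in (.0425,.057) for y in(-.011,.011)])
for c in ('scene','top'): snap(c,c+'2')
im=cv2.imread('pics/scene2.png');print(proj('scene',[p]))
cv2.imwrite('pics/scene2z.png',cv2.resize(im[170:330,50:210],None,fx=3.7,fy=3.7,interpolation=2))
"
```

```text
-0.013 [[[178.0, 215.0]], [[181.0, 250.0]], [[152.0, 215.0]], [[156.0, 250.0]]]
-0.03 [[[170.0, 228.0]], [[173.0, 266.0]], [[141.0, 228.0]], [[146.0, 266.0]]]
-0.045 [[[162.0, 241.0]], [[166.0, 283.0]], [[130.0, 241.0]], [[135.0, 283.0]]]
-0.06 [[[152.0, 258.0]], [[156.0, 303.0]], [[116.0, 258.0]], [[123.0, 303.0]]]
[[115.04465001 246.30502835]]
```

View pics/scene2z.png

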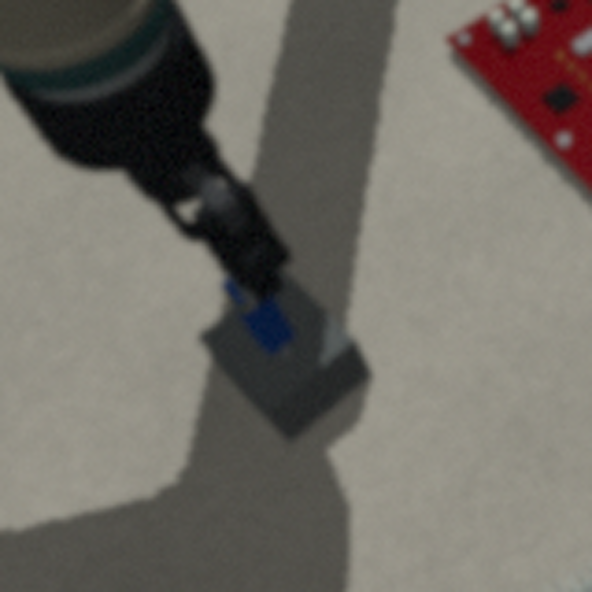

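The scene view shows the near finger's tip at about (265,297) in the zoom, next to the handle. I'll compare this with the projection.

```bash
python3 -c "
from h import *
s=manip.get_state();M=R.from_quat(np.roll(s['ee_rot'],-1)).as_matrix();p=s['position']
for z in (0,-.013,-.03,-.045):
  print(z,[((proj('scene',[p+M@np.array([x,y,z])])-[50,170])*3.7).round(0).tolist() for x in (.0425,.057) for y in (-.011,.011)])
print(s['clock'])
"
```

```text
0 [[[303.0, 318.0]], [[268.0, 346.0]], [[319.0, 335.0]], [[284.0, 363.0]]]
-0.013 [[[296.0, 306.0]], [[261.0, 335.0]], [[313.0, 323.0]], [[277.0, 352.0]]]
-0.03 [[[287.0, 290.0]], [[251.0, 319.0]], [[304.0, 307.0]], [[268.0, 336.0]]]
-0.045 [[[279.0, 276.0]], [[242.0, 305.0]], [[296.0, 293.0]], [[259.0, 322.0]]]
3.05
```

Call:
{"name": "drive_tool", "arguments": {
  "steps": [
    [-1.5,0,25,0,1],
    [-1.5,0,50,0,1],
    [-1.5,0,50,0,1],
    [-1.5,0,50,0,1]
  ]
}}

```text
clock: 3.45
position: [0.4824, -0.3234, 0.0635]
ee_rot: [0.002, 0.998, -0.067, 0.002]
contact_force: [0.3, 0.4, 0.5]
width: 0.0852
```

Call:
{"name": "drive_tool", "arguments": {
  "steps": [
    [0,0,0,0,0.3],
    [0,0,0,0,0.0]
  ],
  "squeeze": 30
}}

```text
clock: 3.65
position: [0.4837, -0.3246, 0.0656]
ee_rot: [0.003, 0.998, -0.067, 0.004]
contact_force: [-0.4, 0.1, 0.4]
width: 0.0586
```

```bash
python3 -c "
from h import *
snap('wrist','w3');im=snap('scene','scene3')
cv2.imwrite('pics/scene3z.png',cv2.resize(im[190:310,70:190],None,fx=5,fy=5,interpolation=2))
go(.4785,-.3204,.058,-7.6)
s=manip.get_state();M=R.from_quat(np.roll(s['ee_rot'],-1)).as_matrix();p=s['position']
print(proj('wrist',[p]),(proj('scene',[p])-[70,190])*5)
"
```

```text
t 3.75 pos [ 0.4831 -0.324   0.0648] psi -7.72 tilt 0.47 F [ 0.15 -0.63 -0.16] w 0.0442 -> shift [-5.1 -3.   6.8] turn -0.002
[[254.27594129 223.85538718]] [[255.04777415 341.99272126]]
```

View pics/w3.png

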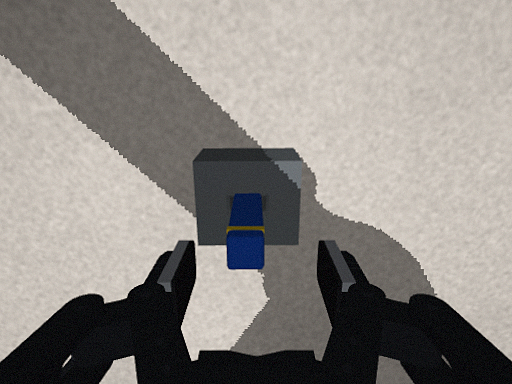

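View pics/scene3z.png

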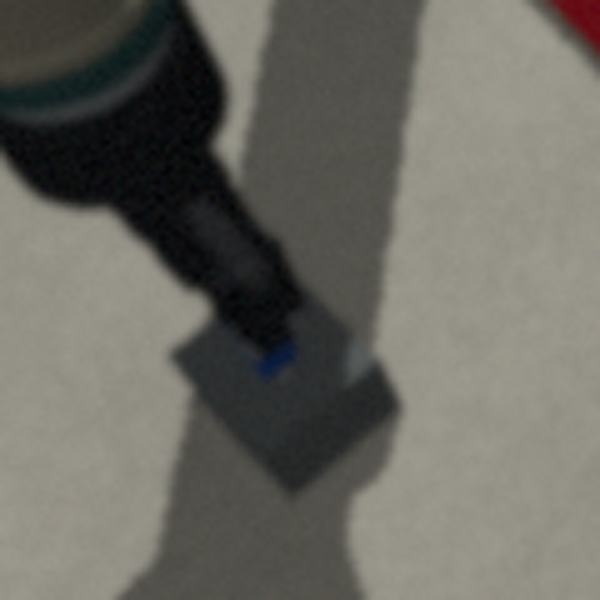

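The fingers straddle the handle, which is at (246,250) against a finger midpoint of about column 257. That is 5 mm off, which matches the measured pose, so I'll correct it before closing.

Call:
{"name": "drive_tool", "arguments": {
  "steps": [
    [-5,-3,6,0,0.0],
    [-5,-3,6,0,0.0],
    [-5,-3,6,0,0.0],
    [-5,-3,6,0,0.0]
  ]
}}

```text
clock: 4.15
position: [0.4785, -0.3204, 0.0587]
ee_rot: [0.003, 0.998, -0.067, 0.003]
contact_force: [0.1, 0.2, 0.3]
width: 0.0426
```

```bash
python3 -c "
from h import *
go(.4785,-.3204,.058,-7.6)"
```

```text
t 4.15 pos [ 0.4785 -0.3204  0.0587] psi -7.72 tilt 0.46 F [0.09 0.2  0.32] w 0.0426 -> shift [-0.   0.1  0.7] turn -0.002
```

Call:
{"name": "drive_tool", "arguments": {
  "steps": [
    [0,0,0,0,-1],
    [0,0,0,0,-1],
    [0,0,0,0,-1],
    [0,0,0,0,-1],
    [0,0,0,0,-1]
  ],
  "squeeze": 60
}}

```text
clock: 4.65
position: [0.4788, -0.3206, 0.0589]
ee_rot: [0.003, 0.998, -0.067, 0.003]
contact_force: [0.3, -0.2, 2.1]
width: 0.0162
```

```bash
python3 -c "
from h import *
go(.4785,-.3204,.058,-7.6)
snap('wrist','w4')"
```

```text
t 4.65 pos [ 0.4788 -0.3206  0.0589] psi -7.72 tilt 0.51 F [ 0.34 -0.2   2.11] w 0.0162 -> shift [-0.3 -0.2  0.9] turn -0.002
```

View pics/w4.png

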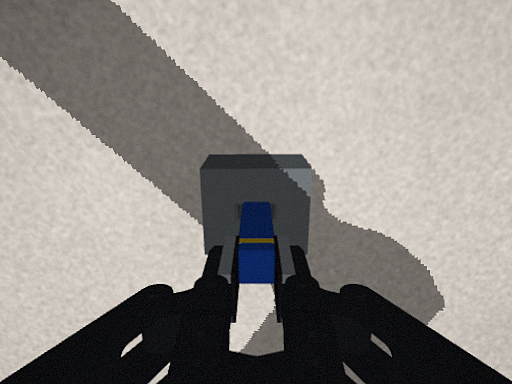

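The handle is held between the pads: the gap is 16 mm and the handle sits centred at column 256. Now I'll lift it.

Call:
{"name": "drive_tool", "arguments": {
  "steps": [
    [0,0,-12,0,-1],
    [0,0,-30,0,-1],
    [0,0,-55,0,-1],
    [0,0,-80,0,-1],
    [0,0,-100,0,-1]
  ]
}}

```text
clock: 5.2
position: [0.4783, -0.3201, 0.161]
ee_rot: [0.003, 0.998, -0.067, 0.004]
contact_force: [-0.6, -0.4, -1.5]
width: 0.0163
```

```bash
python3 -c "
from h import *
go(.55,-.04,.17,-13.4)
snap('wrist','w5')"
```

```text
t 5.2 pos [ 0.4783 -0.3201  0.161 ] psi -7.72 tilt 0.58 F [-0.56 -0.39 -1.47] w 0.0163 -> shift [  33.5 -287.1  -10.4] turn 0.099
```

View pics/w5.png

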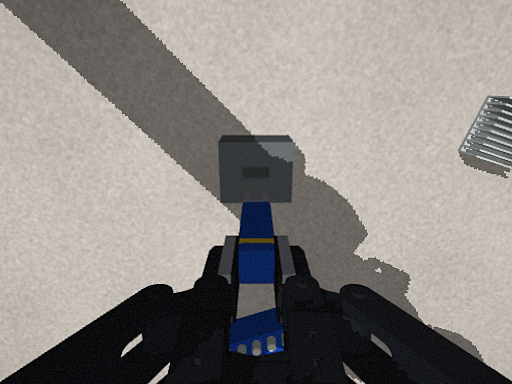

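The fork is clear of the stand and the empty slot shows at (256,172). I'll measure the slot, then go on to the board.

```bash
python3 -c "
from h import *
im=cv2.imread('pics/w5.png');cv2.imwrite('pics/w5z.png',cv2.resize(im[125:210,205:305],None,fx=7,fy=7,interpolation=2))
print(atz('wrist',[[256,172.3]],.045)*1000)
go(.555,-.05,.16,-13.4)"
```

```text
[[ 482.6281291  -321.49845032   45.        ]]
t 5.25 pos [ 0.48   -0.3215  0.1643] psi -7.71 tilt 0.94 F [ 0.51 -0.65  2.55] w 0.0164 -> shift [  37.9 -279.1    2.3] turn 0.099
```

View pics/w5z.png

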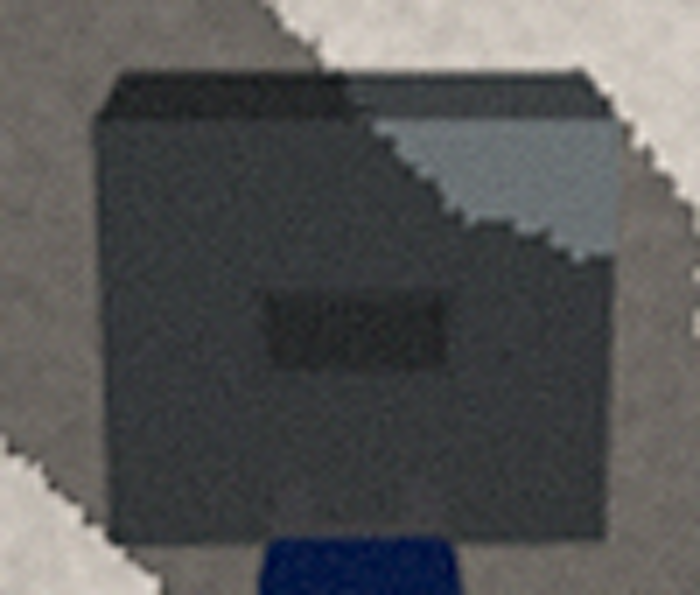

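Call:
{"name": "drive_tool", "arguments": {
  "steps": [
    [20,-140,0,0.099,-1],
    [39,-278,0,0.099,-1],
    [39,-278,0,0.099,-1],
    [39,-278,0,0.099,-1],
    [39,-278,0,0.099,-1]
  ]
}}

```text
clock: 5.75
position: [0.5475, -0.0779, 0.1619]
ee_rot: [0.005, 0.993, -0.117, 0.006]
contact_force: [1.2, -0.7, -0.3]
width: 0.0168
```

The slot is centred in the stand's top face, as expected. Next I'll settle and look at the bar.

Call:
{"name": "drive_tool", "arguments": {
  "steps": [
    [3,-26,0,0,-1],
    [3,-26,0,0,-1],
    [3,-26,0,0,-1],
    [3,-26,0,0,-1],
    [3,-26,0,0,-1]
  ]
}}

```text
clock: 6.25
position: [0.5561, -0.0546, 0.1616]
ee_rot: [0.005, 0.993, -0.118, 0.006]
contact_force: [0.6, -0.8, -0.6]
width: 0.0164
```

```bash
python3 -c "
from h import *
go(.555,-.05,.16,-13.4)
im=snap('wrist','w6')
cv2.imwrite('pics/w6z.png',cv2.resize(im[60:260,130:400],None,fx=2.9,fy=2.9,interpolation=2))
np.save('k6.npy',np.array(cal('wrist'),dtype=object),allow_pickle=True)
for n in ('spring_bar','hold_down'):
  print([(x['conf'],x['location'],x['pixels'].sum()) for x in manip.masks_of('wrist',n)])
"
```

```text
t 6.25 pos [ 0.5561 -0.0546  0.1616] psi -13.51 tilt 0.91 F [ 0.59 -0.81 -0.58] w 0.0164 -> shift [-2.1 -4.2  1.6] turn -0.002
[(0.78, [253.3, 101.7], np.int64(352))]
[(0.64, [205.4, 56.0], np.int64(2116))]
```

View pics/w6z.png

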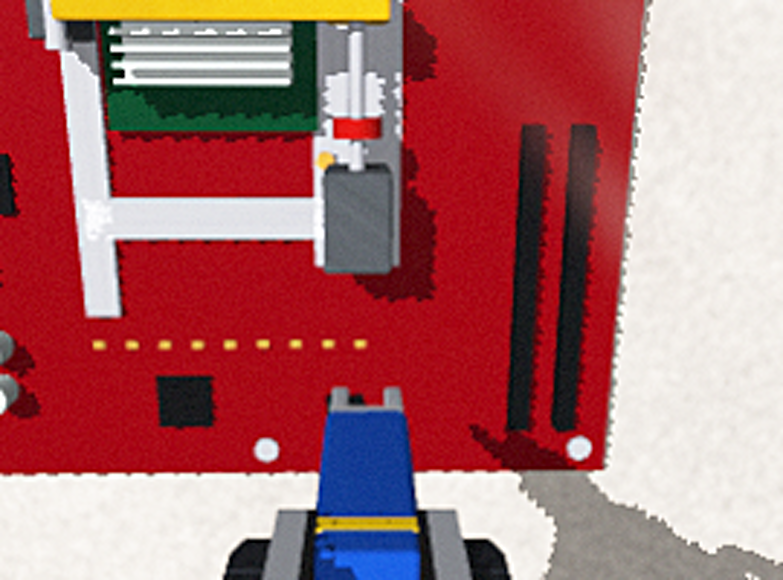

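The view shows the arm's near edge at zoom row 20, the rod along column 357, the red collar at rows 118–139 and the housing below it. The tines are at (340,400) and (393,400) and point down.

```bash
cat >> h.py <<'E'
zf=lambda L,o,s:[((u+.5)/s-.5+o[0],(v+.5)/s-.5+o[1]) for u,v in L]
E
python3 -c "
from h import *
k=list(np.load('k6.npy',allow_pickle=True)); k=[np.array(a,float) for a in k]
o=(130,60)
A=atz('wrist',zf([(357,35),(357,110)],o,2.9),.0395,k)*1000;print('rod',A.round(1),np.degrees(np.arctan2(*(A[0]-A[1])[1::-1])))
print('collar face',atz('wrist',zf([(357,118)],o,2.9),.045,k)*1000,'mid',atz('wrist',zf([(357,128)],o,2.9),.045,k)*1000)
print('collar L R',atz('wrist',zf([(333,128),(381,128)],o,2.9),.041,k)*1000)
print('arm edge',atz('wrist',zf([(357,20)],o,2.9),.043,k)*1000)
print('housing far face top',atz('wrist',zf([(330,166),(388,166)],o,2.9),.047,k)*1000)
s=manip.get_state();M=R.from_quat(np.roll(s['ee_rot'],-1)).as_matrix();p=s['position'];print(p)
# where should tine ends appear
for L in ([.009,0,.0499],[-.009,0,.0499],[.009,-.002,.0499],[-.009,-.002,.0499],[0,-.009,-.052]):
  print(L,(proj('wrist',[p+M@np.array(L)],k)-o)*2.9)
"
```

```text
rod [[577.2  34.2  39.5]
 [572.1  13.   39.5]] 76.33531407337736
collar face [[571.52877577  10.914521    45.        ]] mid [[570.83130856   8.04537293  45.        ]]
collar L R [[563.52655928   9.57787124  41.        ]
 [578.07092823   6.08448749  41.        ]]
arm edge [[578.14936599  38.11165577  43.        ]]
housing far face top [[560.05598925  -0.90531103  47.        ]
 [577.49905559  -5.1055887   47.        ]]
[ 0.55623997 -0.05440073  0.16177223]
[0.009, 0, 0.0499] [[396.39833891 397.33871226]]
[-0.009, 0, 0.0499] [[327.44043024 397.29795241]]
[0.009, -0.002, 0.0499] [[396.48067472 390.07331895]]
[-0.009, -0.002, 0.0499] [[327.34901164 390.03225392]]
[0, -0.009, -0.052] [[359.32939182 558.41472187]]
```

The 28 mm gap between collar and arm is confirmed (28.0 mm), which puts the seat near (574.8, 24.5, 37) with yaw −13.6°. I'll move above it.

```bash
cat >> h.py <<'E'
def goseat(tip,psi=-13.6,off=(.001,0,.0499)):
    """tip: world target of the tine end; off = tine end in tool frame"""
    s=manip.get_state(); M=R.from_quat(np.roll(s['ee_rot'],-1)).as_matrix()
    print('tip now',((s['position']+M@np.array(off))*1000).round(1))
    t=np.array(tip)-M@np.array(off); go(*t,psi)
E
python3 -c "
from h import *
goseat((.5748,.0245,.085))"
```

```text
tip now [557.8 -55.2 111.9]
t 6.4 pos [ 0.5562 -0.0544  0.1618] psi -13.51 tilt 0.91 F [ 0.25 -0.5  -0.54] w 0.0161 -> shift [ -2.4 -81.7  26.2] turn 0.002
```

Call:
{"name": "drive_tool", "arguments": {
  "steps": [
    [-2,-40,10,0,-1],
    [-2,-82,26,0,-1],
    [-2,-82,26,0,-1],
    [-2,-82,26,0,-1],
    [-2,-82,26,0,-1]
  ],
  "squeeze": 110
}}

```text
clock: 6.9
position: [0.5739, 0.0245, 0.1354]
ee_rot: [0.005, 0.993, -0.118, 0.007]
contact_force: [0.4, 0.1, -1.1]
width: 0.0151
```

```bash
python3 -c "
from h import *
goseat((.5748,.0245,.06))
im=snap('wrist','w7')
cv2.imwrite('pics/w7z.png',cv2.resize(im[140:300,180:340],None,fx=3.7,fy=3.7,interpolation=2))
im=snap('scene','s7')
cv2.imwrite('pics/s7z.png',cv2.resize(im[130:230,190:310],None,fx=6,fy=6,interpolation=2))
goseat((.5748,.0245,.06))
"
```

```text
tip now [575.5  23.7  85.5]
t 6.9 pos [0.5739 0.0245 0.1354] psi -13.54 tilt 0.96 F [ 0.41  0.1  -1.13] w 0.0151 -> shift [-1.2 -0.8 25.5] turn 0.001
tip now [575.6  23.5  85.8]
t 7.0 pos [0.574  0.0243 0.1356] psi -13.58 tilt 0.97 F [ 0.04  0.27 -1.2 ] w 0.0148 -> shift [-1.4 -1.  25.7] turn 0.0
```

View pics/w7z.png

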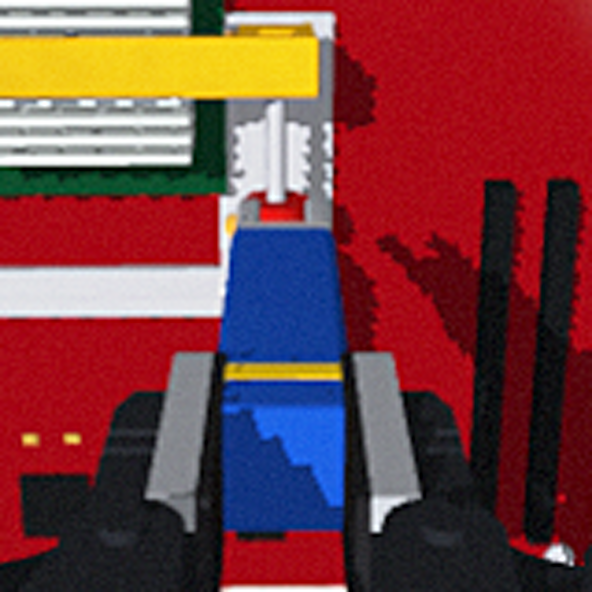

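View pics/s7z.png

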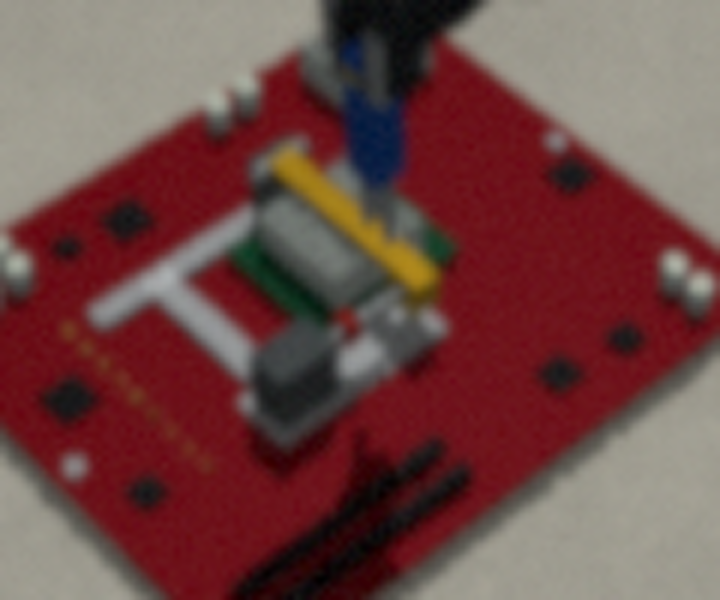

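The tines sit behind the handle, astride the collar in this view at about (248,210) and (318,210). The rod is at column 276 and the arm edge at row 97. I'll check the lateral offset numerically.

```bash
python3 -c "
from h import *
im=cv2.imread('pics/w7.png');cv2.imwrite('pics/w7zz.png',cv2.resize(im[160:225,230:285],None,fx=9,fy=9,interpolation=2))
s=manip.get_state();M=R.from_quat(np.roll(s['ee_rot'],-1)).as_matrix();p=s['position']
o=np.array([230,160])
for n,L in (('tineL',[-.009,-.002,.0499]),('tineR',[.009,-.002,.0499]),('slotL',[-.0045,-.002,.0499]),('slotR',[.0045,-.002,.0499]),('footL',[-.009,-.009,.0139]),('footR',[.009,-.009,.0139])):
  print(n,((proj('wrist',[p+M@np.array(L)])-o+.5)*9).round(0))
y=np.array([.2362,.9717,0])
for d in (-14,0,12): print('rod',d,((proj('wrist',[np.array([.5748,.0245,.0395])+y*d/1000])-o+.5)*9).round(0))
"
```

```text
tineL [[120. 317.]]
tineR [[334. 317.]]
slotL [[173. 317.]]
slotR [[281. 317.]]
footL [[ 99. 385.]]
footR [[351. 385.]]
rod -14 [[222. 310.]]
rod 0 [[222. 177.]]
rod 12 [[222.  60.]]
```

View pics/w7zz.png

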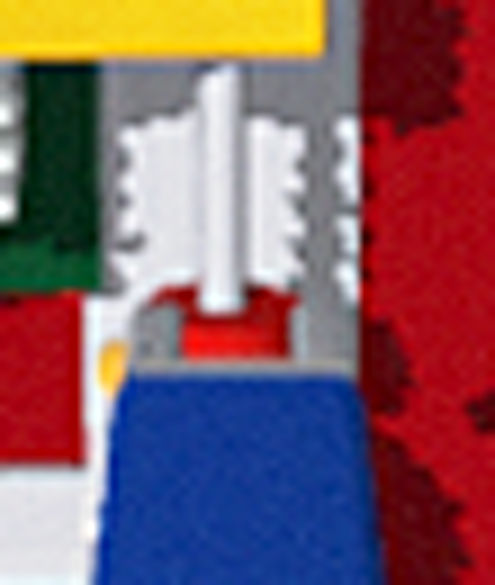

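The tip lies 1.2 mm to the +x side of the TCP axis and the rod matches its projection. I'll correct sideways while descending partway.

Call:
{"name": "drive_tool", "arguments": {
  "steps": [
    [-1.6,-1,8,0,-1],
    [-1.6,-1,18,0,-1],
    [-1.6,-1,28,0,-1],
    [-1.6,-1,28,0,-1],
    [-1.6,-1,28,0,-1]
  ]
}}

```text
clock: 7.5
position: [0.5727, 0.0253, 0.107]
ee_rot: [0.005, 0.993, -0.118, 0.006]
contact_force: [0.7, 0.7, -0.3]
width: 0.0151
```

```bash
sed -i 's/off=(.001,0/off=(.0012,0/' h.py; python3 -c "
from h import *
im=snap('wrist','w8')
goseat((.5748,.0245,.030))
cv2.imwrite('pics/w8z.png',cv2.resize(im[140:260,190:330],None,fx=5,fy=5,interpolation=2))
"
```

```text
tip now [574.9  24.5  57.6]
t 7.55 pos [0.5731 0.0253 0.1074] psi -13.59 tilt 0.96 F [-0.33  0.06 -0.06] w 0.015 -> shift [-0.5 -0.2 27.5] turn 0.0
```

View pics/w8z.png

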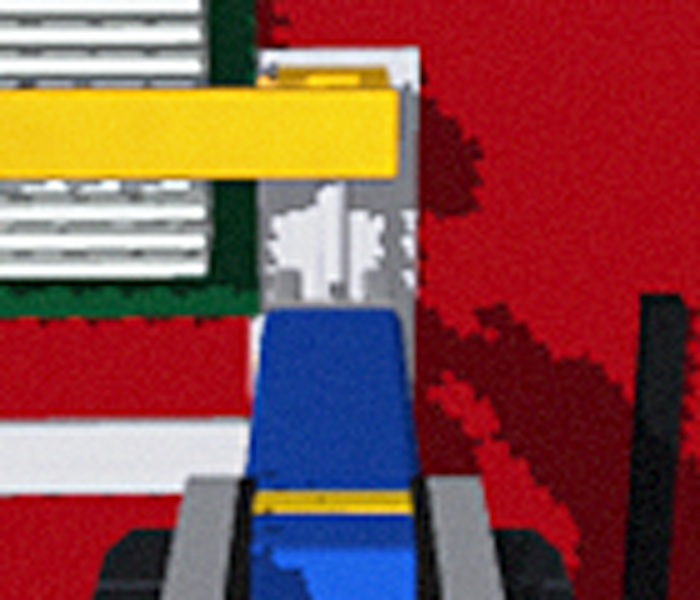

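```bash
python3 -c "
from h import *
im=cv2.imread('pics/w8.png')
cv2.imwrite('pics/w8zz.png',cv2.resize(im[170:215,235:280],None,fx=13,fy=13,interpolation=2))
s=manip.get_state();M=R.from_quat(np.roll(s['ee_rot'],-1)).as_matrix();p=s['position']
o=np.array([235,170])
for n,L in (('slotL',[-.0033,-.002,.0499]),('slotR',[.0057,-.002,.0499]),('footL',[-.0078,-.009,.0139]),('footR',[.0102,-.009,.0139])):
  print(n,((proj('wrist',[p+M@np.array(L)])-o+.5)*13).round(0))
y=np.array([.2362,.9717,0])
for d in (0,12): print('rod',d,((proj('wrist',[np.array([.5748,.0245,.0395])+y*d/1000])-o+.5)*13).round(0))
"
```

```text
slotL [[206. 328.]]
slotR [[361. 328.]]
footL [[101. 426.]]
footR [[466. 426.]]
rod 0 [[277. 264.]]
rod 12 [[278.  79.]]
```

View pics/w8zz.png

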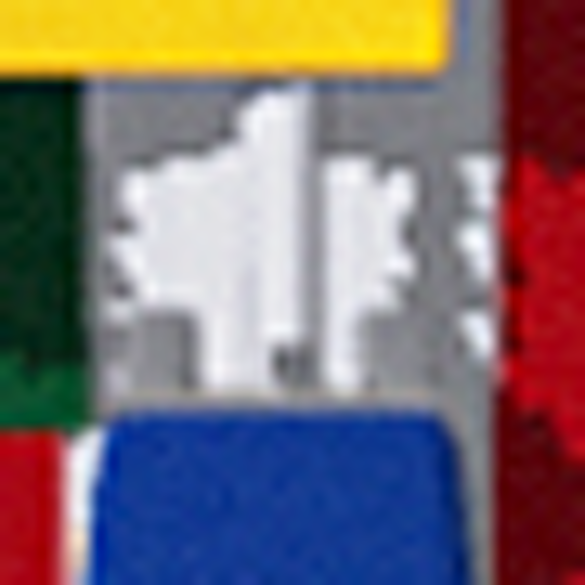

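The slot's centre is at about 281 and the rod at about 290, so they agree within 0.6 mm, inside the 2 mm clearance. I'll descend astride the rod.

Call:
{"name": "drive_tool", "arguments": {
  "steps": [
    [0.3,0,6,0,-1],
    [0.3,0,12,0,-1],
    [0.3,0,16,0,-1],
    [0.3,0,16,0,-1]
  ]
}}

```text
clock: 7.95
position: [0.5729, 0.0251, 0.0905]
ee_rot: [0.005, 0.993, -0.118, 0.006]
contact_force: [-0.4, -0.3, -0.5]
width: 0.0149
```

```bash
python3 -c "
from h import *
goseat((.5751,.0245,.030))
"
```

```text
tip now [574.6  24.3  40.6]
t 7.95 pos [0.5729 0.0251 0.0905] psi -13.58 tilt 0.88 F [-0.37 -0.28 -0.46] w 0.0149 -> shift [ 0.3 -0.4 10.7] turn 0.0
```

Call:
{"name": "drive_tool", "arguments": {
  "steps": [
    [0.4,-0.4,3,0,-1],
    [0.4,-0.4,6,0,-1],
    [0.4,-0.4,9,0,-1],
    [0.4,-0.4,10.5,0,-1],
    [0.4,-0.4,10.5,0,-1]
  ]
}}

```text
clock: 8.45
position: [0.5733, 0.0253, 0.0798]
ee_rot: [0.005, 0.993, -0.118, 0.006]
contact_force: [-0.0, 0.8, -1.1]
width: 0.0152
```

```bash
python3 -c "
from h import *
im=snap('wrist','w9')
goseat((.5751,.0245,.030))
cv2.imwrite('pics/w9z.png',cv2.resize(im[140:260,190:330],None,fx=5,fy=5,interpolation=2))
im=snap('scene','s9')
cv2.imwrite('pics/s9z.png',cv2.resize(im[130:230,190:310],None,fx=6,fy=6,interpolation=2))
"
```

```text
tip now [575.1  24.5  30. ]
t 8.5 pos [0.5734 0.0253 0.0799] psi -13.59 tilt 0.87 F [ 0.43  0.08 -0.96] w 0.0148 -> shift [-0. -0.  0.] turn 0.0
```

View pics/w9z.png

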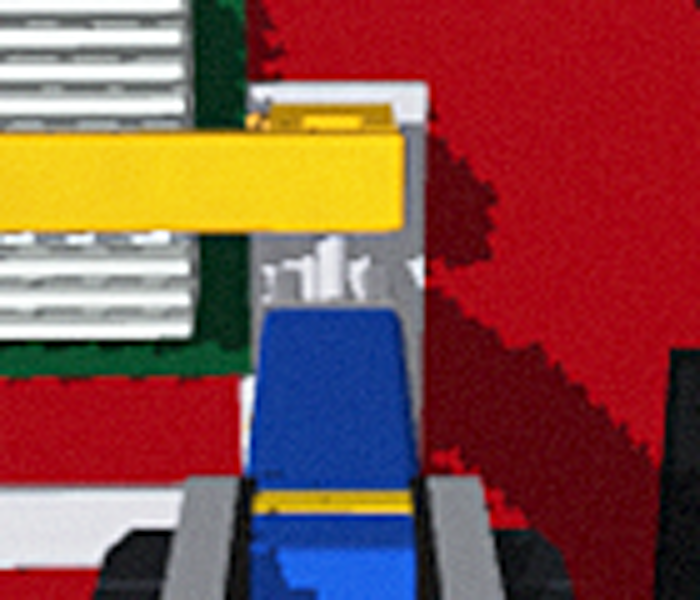

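View pics/s9z.png

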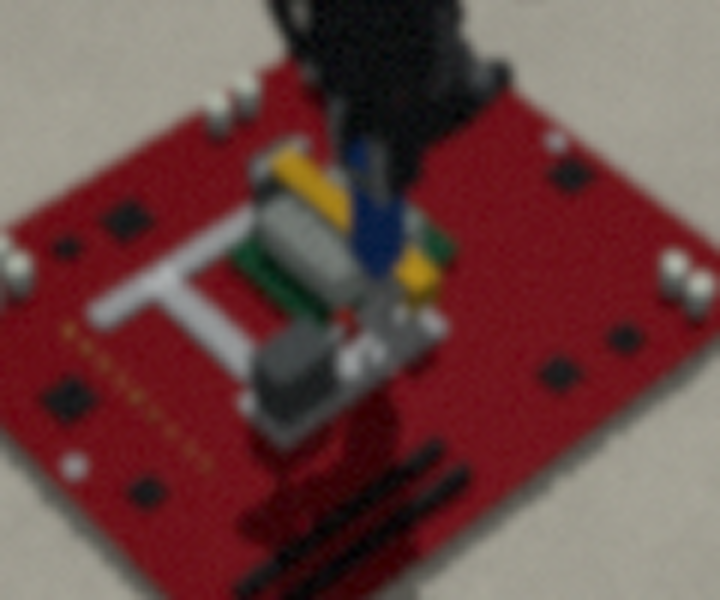

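The tines are astride the rod, between arm and collar, with no contact force. Now I'll approach the collar.

Call:
{"name": "drive_tool", "arguments": {
  "steps": [
    [0,3,0,0,-1],
    [0,6,0,0,-1],
    [0,9,0,0,-1],
    [0,10,0,0,-1]
  ]
}}

```text
clock: 8.95
position: [0.5711, 0.0151, 0.0802]
ee_rot: [0.005, 0.993, -0.119, 0.006]
contact_force: [0.0, 0.8, -1.3]
width: 0.015
```

Call:
{"name": "drive_tool", "arguments": {
  "steps": [
    [0,0.7,0,0,-1],
    [0,1.4,0,0,-1],
    [0,2,0,0,-1]
  ]
}}

```text
clock: 9.25
position: [0.5707, 0.0131, 0.0803]
ee_rot: [0.005, 0.993, -0.119, 0.006]
contact_force: [0.1, -0.8, -1.2]
width: 0.0151
```

```bash
cat >> h.py <<'E'
def st():
    s=manip.get_state(); M=R.from_quat(np.roll(s['ee_rot'],-1)).as_matrix()
    tip=s['position']+M@np.array([.0012,0,.0499]); u=np.array([.2362,.9717,0]); x=np.array([.9717,-.2362,0])
    d=tip-np.array([.5751,.0245,.037])
    print('t',round(s['clock'],2),'tip in seat mm',(np.array([d@x,d@u,d[2]])*1000).round(1),'Fxyz board',np.round([s['contact_force']@x,s['contact_force']@u,s['contact_force'][2]],2),'M',s['moment'].round(2),'w',round(s['width'],4))
E
python3 -c "
from h import *
st()"
```

```text
t 9.25 tip in seat mm [  0.2 -12.5  -6.6] Fxyz board [ 0.3  -0.73 -1.19] M [-0.03 -0.04  0.02] w 0.0151
```

Call:
{"name": "drive_tool", "arguments": {
  "steps": [
    [0,0.6,0,0,-1],
    [0,1.2,0,0,-1],
    [0,1.8,0,0,-1]
  ]
}}

```text
clock: 9.55
position: [0.5703, 0.0115, 0.0803]
ee_rot: [0.005, 0.993, -0.119, 0.006]
contact_force: [-0.1, 0.3, -0.5]
width: 0.015
```

```bash
python3 -c "
from h import *
st()"
```

```text
t 9.55 tip in seat mm [  0.2 -14.1  -6.6] Fxyz board [-0.22  0.27 -0.51] M [ 0.23 -0.06  0.01] w 0.015
```

Call:
{"name": "drive_tool", "arguments": {
  "steps": [
    [0,0.6,0,0,-1],
    [0,1.2,0,0,-1],
    [0,1.8,0,0,-1]
  ]
}}

```text
clock: 9.85
position: [0.5701, 0.0106, 0.0803]
ee_rot: [0.004, 0.993, -0.119, 0.006]
contact_force: [1.0, 3.1, -0.2]
width: 0.0148
```

```bash
python3 -c "
from h import *
st()"
```

```text
t 9.85 tip in seat mm [  0.3 -15.   -6.6] Fxyz board [ 0.25  3.22 -0.21] M [ 0.86 -0.19  0.01] w 0.0148
```

Contact is made at 3.2 N. I'll keep pushing gently.

Call:
{"name": "drive_tool", "arguments": {
  "steps": [
    [0,1,0,0,-1],
    [0,1.8,0,0,-1],
    [0,2.5,0,0,-1],
    [0,2.5,0,0,-1]
  ]
}}

```text
clock: 10.25
position: [0.5696, 0.0089, 0.0803]
ee_rot: [0.003, 0.993, -0.119, 0.006]
contact_force: [0.4, 4.3, -2.0]
width: 0.0149
```

```bash
python3 -c "
from h import *
st()"
```

```text
t 10.25 tip in seat mm [  0.2 -16.7  -6.5] Fxyz board [-0.63  4.32 -1.98] M [ 1.3  -0.26  0.01] w 0.0149
```

Call:
{"name": "drive_tool", "arguments": {
  "steps": [
    [0,1,0,0,-1],
    [0,2,0,0,-1],
    [0,3,0,0,-1],
    [0,3,0,0,-1]
  ]
}}

```text
clock: 10.65
position: [0.5691, 0.0071, 0.0803]
ee_rot: [0.002, 0.993, -0.119, 0.006]
contact_force: [2.2, 6.2, -0.1]
width: 0.0147
```

```bash
python3 -c "
from h import *
st()"
```

```text
t 10.65 tip in seat mm [  0.2 -18.5  -6.5] Fxyz board [ 0.68  6.58 -0.08] M [ 1.5  -0.39  0.06] w 0.0147
```

Call:
{"name": "drive_tool", "arguments": {
  "steps": [
    [0,1,0,0,-1],
    [0,2,0,0,-1],
    [0,2.7,0,0,-1],
    [0,2.7,0,0,-1]
  ]
}}

```text
clock: 11.05
position: [0.5688, 0.0058, 0.0803]
ee_rot: [0.001, 0.993, -0.12, 0.007]
contact_force: [1.7, 6.1, -2.0]
width: 0.015
```

```bash
python3 -c "
from h import *
st()
im=snap('wrist','w10')
cv2.imwrite('pics/w10z.png',cv2.resize(im[80:270,160:360],None,fx=3.1,fy=3.1,interpolation=2))
"
```

```text
t 11.05 tip in seat mm [  0.2 -19.6  -6.6] Fxyz board [ 0.17  6.3  -2.01] M [ 1.63 -0.35  0.01] w 0.015
```

View pics/w10z.png

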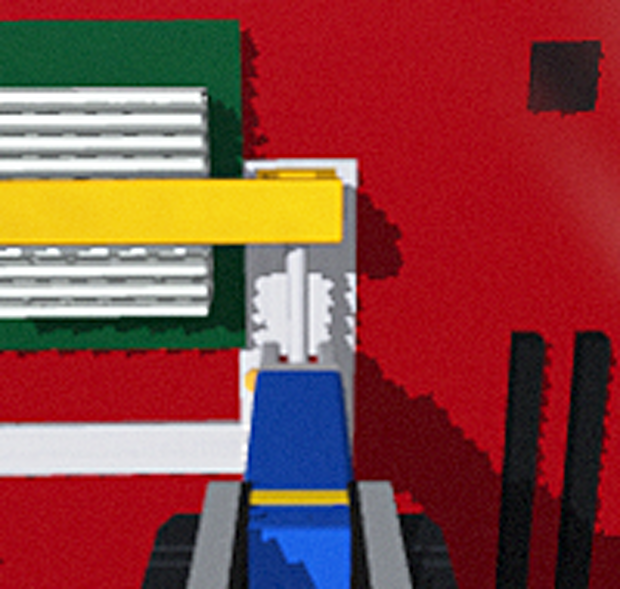

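The arm is still held down (edge at row 242). The tines bear on the collar at row 355, so I'll push a little further.

Call:
{"name": "drive_tool", "arguments": {
  "steps": [
    [0,1,0,0,-1],
    [0,2,0,0,-1],
    [0,2.8,0,0,-1],
    [0,2.8,0,0,-1]
  ]
}}

```text
clock: 11.5
position: [0.5686, 0.0047, 0.0803]
ee_rot: [-0.001, 0.993, -0.12, 0.007]
contact_force: [1.9, 7.4, -2.5]
width: 0.0149
```

```bash
python3 -c "
from h import *
st()
im=snap('wrist','w11')
cv2.imwrite('pics/w11z.png',cv2.resize(im[80:270,160:360],None,fx=3.1,fy=3.1,interpolation=2))
"
```

```text
t 11.5 tip in seat mm [  0.2 -20.7  -6.6] Fxyz board [ 0.11  7.62 -2.47] M [ 1.69 -0.35  0.  ] w 0.0149
```

View pics/w11z.png

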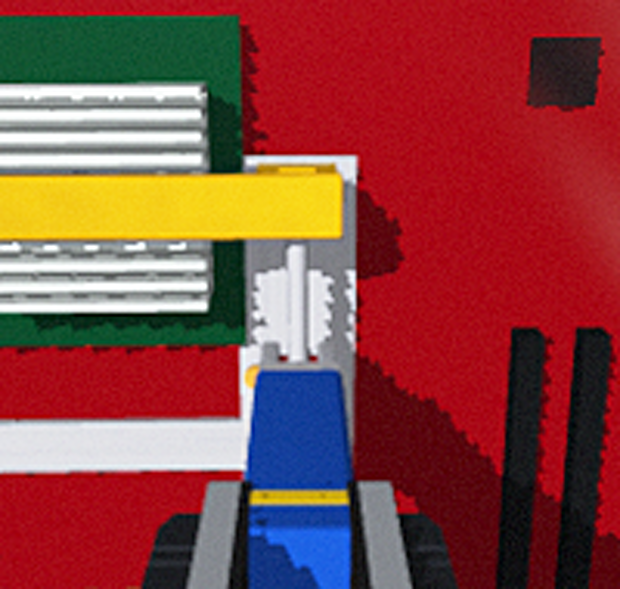

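```bash
python3 -c "
from h import *
st()
s=manip.get_state();M=R.from_quat(np.roll(s['ee_rot'],-1)).as_matrix();p=s['position']
im=cv2.imread('pics/w11.png');o=np.array([235,150])
cv2.imwrite('pics/w11zz.png',cv2.resize(im[150:215,235:280],None,fx=9,fy=9,interpolation=2))
for n,L in (('tineendL',[-.0055,-.002,.0499]),('foot',[0.0012,-.009,.0139]),('footback',[.0012,.009,.0139]),('band?',[.0012,-.009,-.03]),('top',[.0012,-.009,-.0521]),('topback',[.0012,.009,-.0521])):
  print(n,((proj('wrist',[p+M@np.array(L)])-o+.5)*9).round(0),proj('wrist',[p+M@np.array(L)]).round(1))
"
```

```text
t 11.55 tip in seat mm [  0.2 -20.7  -6.6] Fxyz board [ 0.03  6.62 -1.98] M [ 1.69 -0.41 -0.  ] w 0.0152
tineendL [[117. 407.]] [[247.4 194.7]]
foot [[197. 475.]] [[256.4 202.3]]
footback [[197. 707.]] [[256.3 228. ]]
band? [[198. 739.]] [[256.5 231.6]]
top [[198. 931.]] [[256.5 253. ]]
topback [[ 198. 1246.]] [[256.5 288. ]]
```

View pics/w11zz.png

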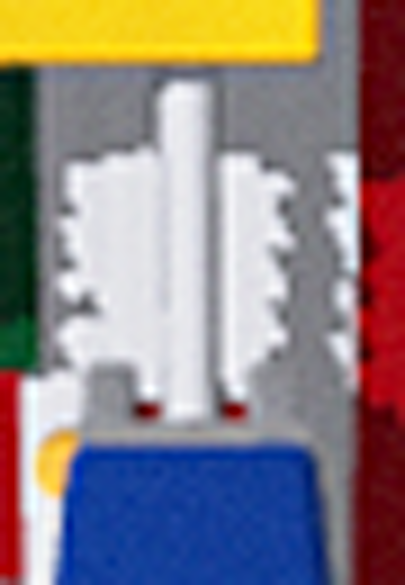

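View pics/w11.png

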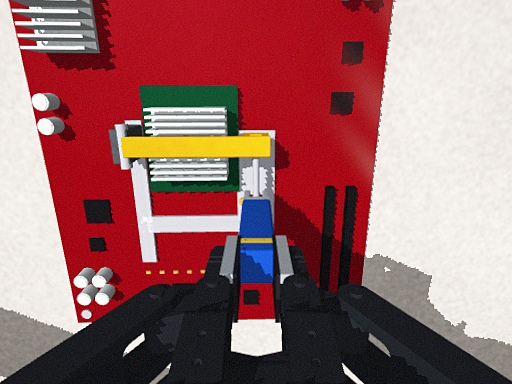

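```bash
python3 -c "
from h import *
o=np.array([235,150]);u=np.array([.2362,.9717]);s0=np.array([.5751,.0245])
for n,(q,z) in {'rodtip':((186,82),.0385),'arm top edge':((186,62),.044),'armfoot':((186,66),.03),'rod at tine':((186,415),.0395)}.items():
  P=atz('wrist',[((q[0]+.5)/9-.5+o[0],(q[1]+.5)/9-.5+o[1])],z)[0]; print(n,((P[:2]-s0)@u*1000).round(2))
q=(186,412);
P=atz('wrist',[((q[0]+.5)/9-.5+o[0],(q[1]+.5)/9-.5+o[1])],.037)[0]; print(((P[:2]-s0)@u*1000).round(2))
for z in (.030,):
  P=atz('wrist',[((105+.5)/9-.5+o[0],(365+.5)/9-.5+o[1])],z)[0]; print('tine front face end',((P[:2]-s0)@u*1000).round(2))
"
```

```text
rodtip 10.76
arm top edge 13.47
armfoot 10.28
rod at tine -16.36
-16.94
tine front face end -15.09
```

The fork has tilted about 3 mm at its tip in the grip. Tine, rod end and force all put the bar about 5 mm in, right at the release threshold. I'll push about 1 mm more.

Call:
{"name": "drive_tool", "arguments": {
  "steps": [
    [0,1,0,0,-1],
    [0,2,0,0,-1],
    [0,3,0,0,-1],
    [0,3.3,0,0,-1]
  ]
}}

```text
clock: 11.95
position: [0.5682, 0.0029, 0.0802]
ee_rot: [-0.002, 0.993, -0.121, 0.007]
contact_force: [1.9, 7.2, -1.5]
width: 0.0148
```

```bash
python3 -c "
from h import *
st()
im=snap('wrist','w12')
cv2.imwrite('pics/w12z.png',cv2.resize(im[80:270,160:360],None,fx=3.1,fy=3.1,interpolation=2))
"
```

```text
t 11.95 tip in seat mm [  0.2 -22.3  -6.6] Fxyz board [ 0.19  7.47 -1.54] M [ 1.68 -0.45  0.04] w 0.0148
```

View pics/w12z.png

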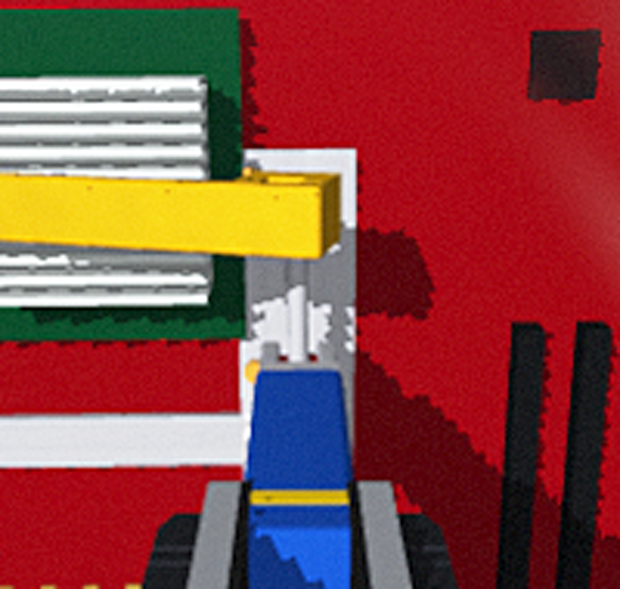

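The arm is rising: its end has widened, its near edge has moved to row 257 and its shadow has shifted. I'll hold, then back off.

Call:
{"name": "drive_tool", "arguments": {
  "steps": [
    [0,2,0,0,-1],
    [0,2,0,0,-1],
    [0,2,0,0,-1],
    [0,2,0,0,-1],
    [0,2,0,0,-1]
  ]
}}

```text
clock: 12.5
position: [0.5681, 0.0026, 0.0802]
ee_rot: [-0.004, 0.993, -0.121, 0.007]
contact_force: [2.9, 6.5, -2.8]
width: 0.0149
```

```bash
python3 -c "
from h import *
st()
im=snap('wrist','w13')
cv2.imwrite('pics/w13z.png',cv2.resize(im[80:270,160:360],None,fx=3.1,fy=3.1,interpolation=2))
im=snap('scene','s13')
cv2.imwrite('pics/s13z.png',cv2.resize(im[130:230,190:310],None,fx=6,fy=6,interpolation=2))
"
```

```text
t 12.5 tip in seat mm [  0.2 -22.5  -6.7] Fxyz board [ 1.29  7.01 -2.82] M [ 1.62 -0.42  0.02] w 0.0149
```

View pics/w13z.png

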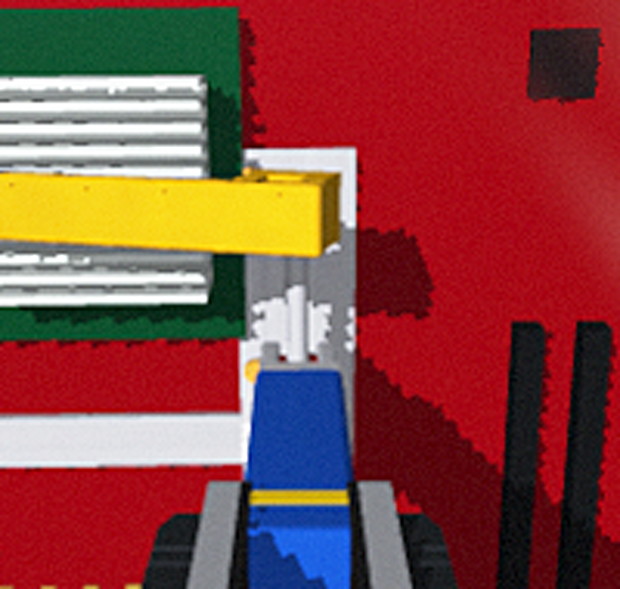

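View pics/s13z.png

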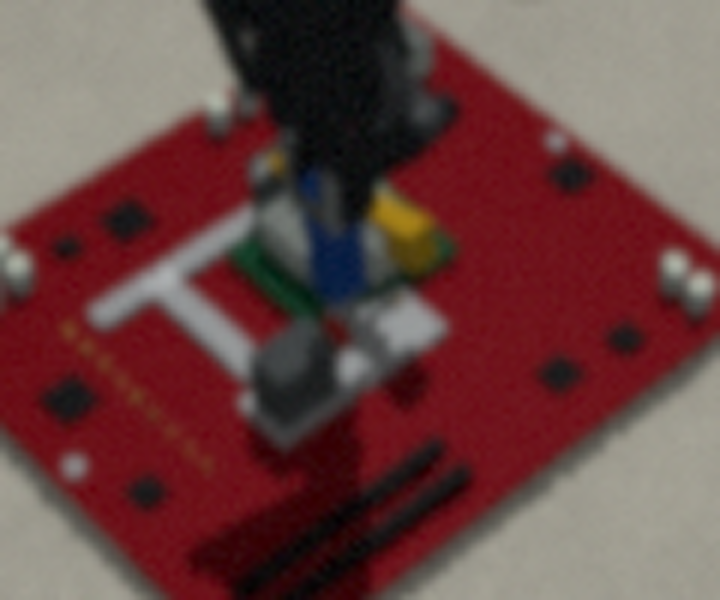

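Both views show the arm up and steady: in the scene picture its end stands well above the bracket at (405,240). I'll ease the bar back out.

Call:
{"name": "drive_tool", "arguments": {
  "steps": [
    [0,-2,0,0,-1],
    [0,-4,0,0,-1],
    [0,-6,0,0,-1],
    [0,-8,0,0,-1],
    [0,-10,0,0,-1]
  ]
}}

```text
clock: 13.1
position: [0.5703, 0.0113, 0.0803]
ee_rot: [-0.003, 0.993, -0.121, 0.007]
contact_force: [0.9, -0.4, -0.9]
width: 0.0148
```

Call:
{"name": "drive_tool", "arguments": {
  "steps": [
    [0,-1,0,0,-1],
    [0,-1,0,0,-1],
    [0,-1,0,0,-1]
  ]
}}

```text
clock: 13.4
position: [0.5703, 0.0117, 0.0803]
ee_rot: [-0.002, 0.993, -0.121, 0.007]
contact_force: [0.1, -0.6, -0.3]
width: 0.0152
```

```bash
python3 -c "
from h import *
st()
im=snap('wrist','w14')
cv2.imwrite('pics/w14z.png',cv2.resize(im[80:270,160:360],None,fx=3.1,fy=3.1,interpolation=2))
"
```

```text
t 13.4 tip in seat mm [  0.3 -13.3  -6.6] Fxyz board [ 0.27 -0.52 -0.34] M [ 0.01  0.02 -0.02] w 0.0152
```

View pics/w14z.png

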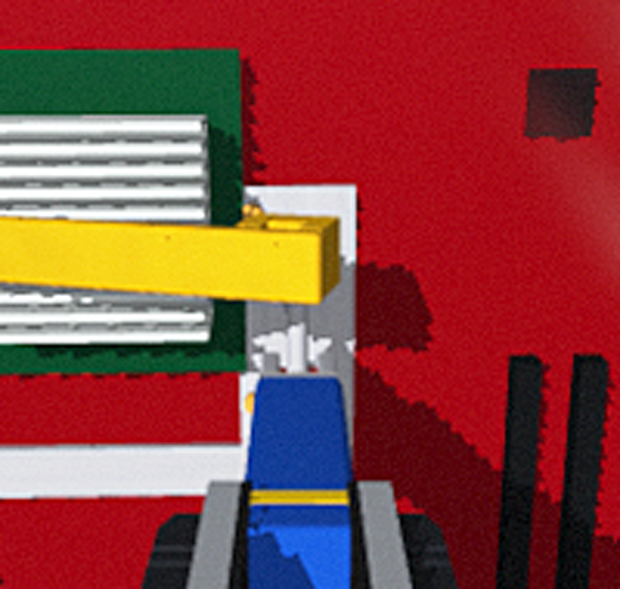

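The force is back to zero with the bar out. Lift straight up.

Call:
{"name": "drive_tool", "arguments": {
  "steps": [
    [0,0,-8,0,-1],
    [0,0,-20,0,-1],
    [0,0,-40,0,-1],
    [0,0,-65,0,-1],
    [0,0,-85,0,-1]
  ]
}}

```text
clock: 13.95
position: [0.5698, 0.0113, 0.1679]
ee_rot: [-0.002, 0.993, -0.121, 0.008]
contact_force: [1.4, 0.1, 0.2]
width: 0.0151
```

```bash
python3 -c "
from h import *
go(.555,-.06,.17,-13.6)"
```

```text
t 13.95 pos [0.5698 0.0113 0.1679] psi -13.87 tilt 1.0 F [1.43 0.12 0.17] w 0.0151 -> shift [ 2.8 72.8 -2.5] turn -0.005
```

Call:
{"name": "drive_tool", "arguments": {
  "steps": [
    [1,36,0,0,-1],
    [2,72,0,0,-1],
    [2,72,0,0,-1],
    [2,72,0,0,-1],
    [2,72,0,0,-1]
  ]
}}

```text
clock: 14.45
position: [0.5547, -0.0585, 0.168]
ee_rot: [-0.002, 0.993, -0.121, 0.009]
contact_force: [-0.5, -1.0, 0.1]
width: 0.0152
```

```bash
python3 -c "
from h import *
im=snap('wrist','w15')
cv2.imwrite('pics/w15z.png',cv2.resize(im[40:260,130:400],None,fx=2.7,fy=2.7,interpolation=2))
k=cal('wrist');np.save('k15.npy',np.array(k,dtype=object),allow_pickle=True)
im=snap('scene','s15')
cv2.imwrite('pics/s15z.png',cv2.resize(im[130:230,190:310],None,fx=6,fy=6,interpolation=2))
go(.479,-.3204,.165,-7.7)"
```

```text
t 14.55 pos [ 0.5546 -0.0581  0.1677] psi -13.81 tilt 1.01 F [-0.02 -0.46 -0.69] w 0.0147 -> shift [-10.9 272.8   0.7] turn -0.107
```

View pics/w15z.png

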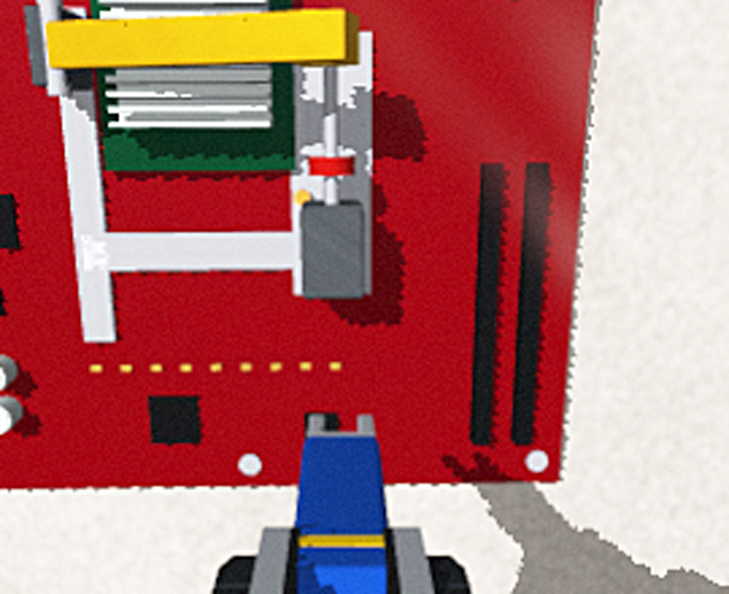

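View pics/s15z.png

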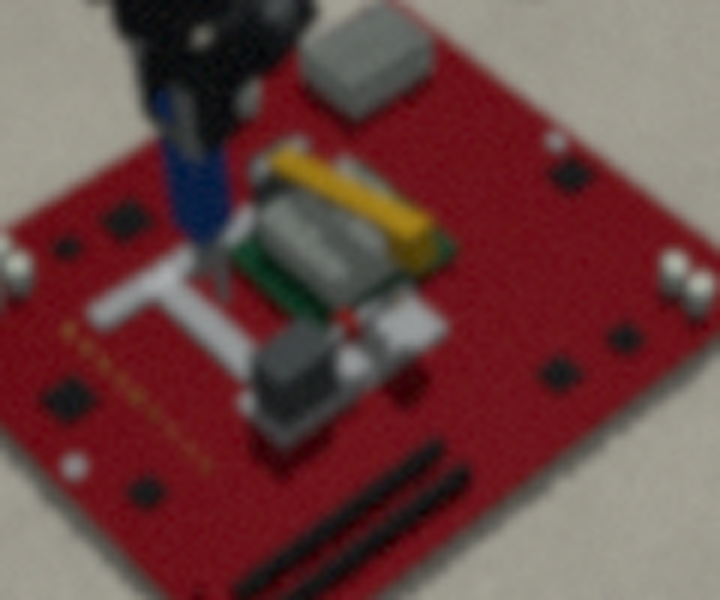

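The arm is up and the collar is back near its first place, at zoom (331,165). I'll check the collar position and the fork's tilt in the grip.

```bash
python3 -c "
from h import *
k=[np.array(a,float) for a in np.load('k15.npy',allow_pickle=True)]
o=np.array([130,40]);s0=np.array([.5751,.0245]);u=np.array([.2362,.9717])
for n,q in (('collar face',(331,155)),('mid',(331,165))):
  P=atz('wrist',zf([q],o,2.7),.045,k)[0];print(n,P*1000,(P[:2]-s0)@u*1000)
im=cv2.imread('pics/w15.png')
cv2.imwrite('pics/w15t.png',cv2.resize(im[185:250,235:285],None,fx=9,fy=9,interpolation=2))
im=cv2.imread('pics/w6.png')
cv2.imwrite('pics/w6t.png',cv2.resize(im[185:250,235:285],None,fx=9,fy=9,interpolation=2))
a=cv2.hconcat([cv2.imread('pics/w6t.png')[:,:395],cv2.imread('pics/w15t.png')[:,:395]]);cv2.imwrite('pics/cmp.png',a)
im=cv2.imread('pics/w15.png')
"
```

```text
collar face [571.39065798  11.45757324  45.        ] -13.54947266376348
mid [570.61015075   8.32687747  45.        ] -16.77592555681017
```

View pics/cmp.png

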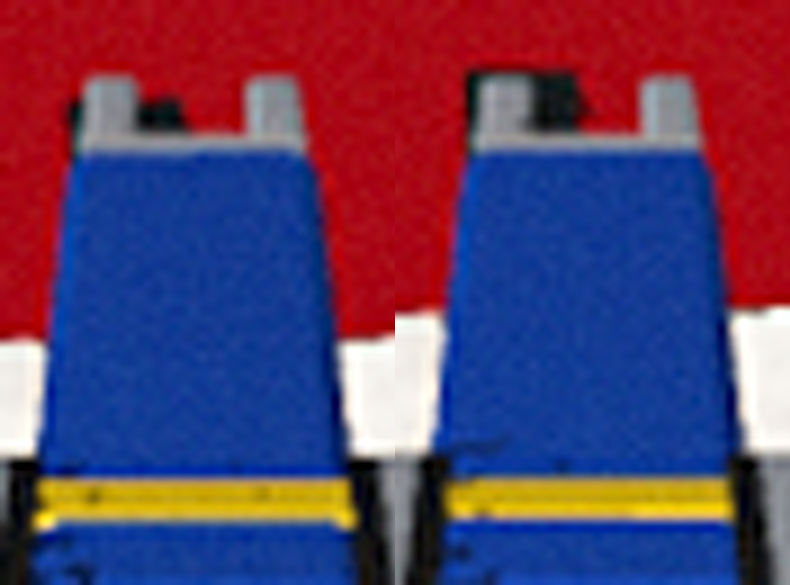

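The fork sits in the grip as it did before (left and right views coincide), and the collar is within 0.5 mm of its first position. Now back to the stand.

Call:
{"name": "drive_tool", "arguments": {
  "steps": [
    [-5,130,0,-0.05,-1],
    [-11,273,0,-0.107,-1],
    [-11,273,0,-0.107,-1],
    [-11,273,0,-0.107,-1],
    [-11,273,0,-0.107,-1]
  ]
}}

```text
clock: 15.05
position: [0.4849, -0.3001, 0.1659]
ee_rot: [-0.002, 0.998, -0.066, 0.009]
contact_force: [1.2, 0.3, -0.3]
width: 0.0151
```

```bash
python3 -c "
from h import *
go(.4788,-.3206,.13,-7.72)"
```

```text
t 15.05 pos [ 0.4849 -0.3001  0.1659] psi -7.59 tilt 1.04 F [ 1.21  0.27 -0.29] w 0.0151 -> shift [-4.  21.3 35.7] turn 0.002
```

Call:
{"name": "drive_tool", "arguments": {
  "steps": [
    [-4,21,12,0.002,-1],
    [-4,21,24,0.002,-1],
    [-4,21,36,0.002,-1],
    [-4,21,36,0.002,-1],
    [-4,21,36,0.002,-1]
  ]
}}

```text
clock: 15.55
position: [0.4793, -0.3186, 0.1294]
ee_rot: [-0.003, 0.998, -0.066, 0.009]
contact_force: [0.8, 0.9, 0.5]
width: 0.0148
```

```bash
python3 -c "
from h import *
go(.4788,-.3206,.105,-7.72)
im=snap('wrist','w16')
cv2.imwrite('pics/w16z.png',cv2.resize(im[120:260,180:340],None,fx=4.2,fy=4.2,interpolation=2))
s=manip.get_state();M=R.from_quat(np.roll(s['ee_rot'],-1)).as_matrix();p=s['position'];print(M.round(4)[:,2])
"
```

```text
t 15.55 pos [ 0.4793 -0.3186  0.1294] psi -7.58 tilt 1.02 F [0.76 0.93 0.49] w 0.0148 -> shift [-0.6  2.2 24.4] turn 0.002
[ 0.0182  0.0029 -0.9998]
```

View pics/w16z.png

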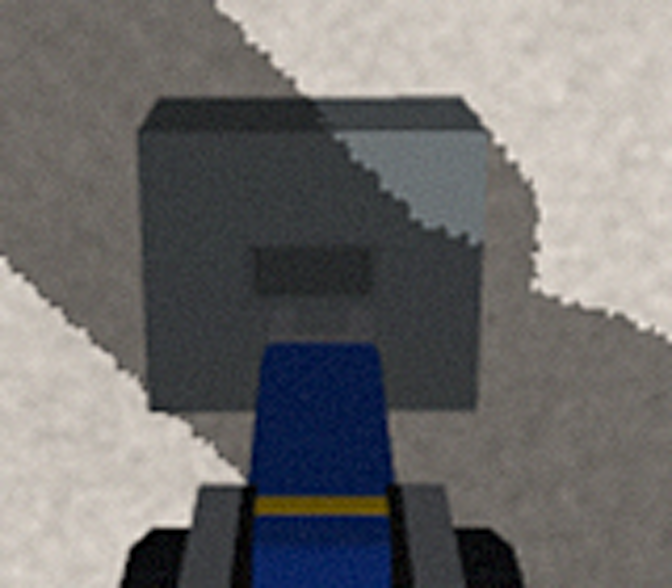

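The slot's centre is at column 314 and the handle's foot at 321, so the fork must go about 1.2 mm to −x, which matches the pose computation.

Call:
{"name": "drive_tool", "arguments": {
  "steps": [
    [-1.2,2.7,5,0.002,-1],
    [-1.2,2.7,10,0.002,-1],
    [-1.2,2.7,16,0.002,-1],
    [-1.2,2.7,20,0.002,-1],
    [-1.2,2.7,20,0.002,-1]
  ]
}}

```text
clock: 16.1
position: [0.4779, -0.321, 0.109]
ee_rot: [-0.003, 0.998, -0.067, 0.008]
contact_force: [-1.1, -0.5, -0.7]
width: 0.0147
```

```bash
python3 -c "
from h import *
go(.4782,-.3211,.097,-7.72)
im=snap('wrist','w17')
cv2.imwrite('pics/w17z.png',cv2.resize(im[120:260,180:340],None,fx=4.2,fy=4.2,interpolation=2))
s=manip.get_state();M=R.from_quat(np.roll(s['ee_rot'],-1)).as_matrix();p=s['position'];print(M.round(4)[:,2])
o=np.array([180,120])
for L in ([.0102,-.002,.0499],[-.0078,-.002,.0499]): print(((proj('wrist',[p+M@np.array(L)])-o+.5)*4.2).round(0))
c=np.array([.4786,-.3204,.045]);x=np.array([.991,-.134,0]);y=np.array([.134,.991,0])
for a,b in ((-12,-5),(12,-5),(12,5),(-12,5)): print(a,b,((proj('wrist',[c+(a*x+b*y)/1000])-o+.5)*4.2).round(0))
"
```

```text
t 16.1 pos [ 0.4779 -0.321   0.109 ] psi -7.7 tilt 1.0 F [-1.07 -0.45 -0.69] w 0.0147 -> shift [ 0.2  0.1 12. ] turn 0.0
[ 0.0175  0.0035 -0.9998]
[[372. 315.]]
[[272. 315.]]
-12 -5 [[249. 323.]]
12 -5 [[374. 323.]]
12 5 [[375. 273.]]
-12 5 [[248. 273.]]
```

View pics/w17z.png

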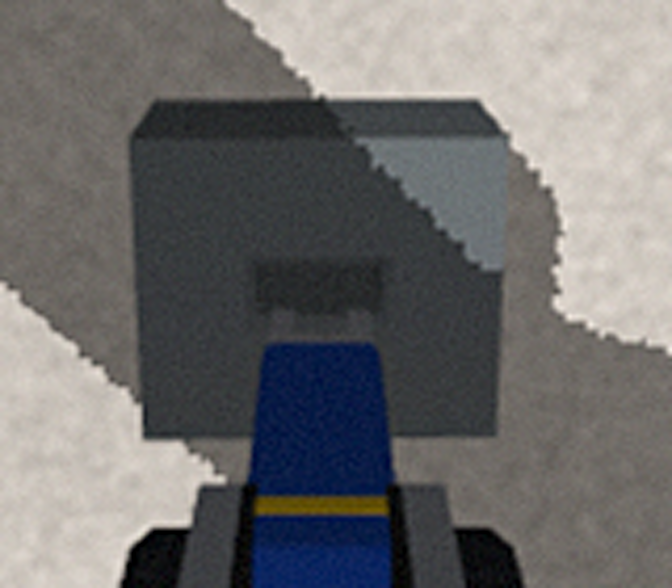

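```bash
python3 -c "
from h import *
k=cal('wrist');s=manip.get_state()
im=snap('wrist','w18');k2=cal('wrist');s2=manip.get_state()
print(s['position'],s2['position'])
cv2.imwrite('pics/w18z.png',cv2.resize(im[160:260,200:310],None,fx=6,fy=6,interpolation=2))
M=R.from_quat(np.roll(s['ee_rot'],-1)).as_matrix();p=s['position']
o=np.array([200,160])
for L in ([.0102,-.002,.0499],[-.0078,-.002,.0499]): print(((proj('wrist',[p+M@np.array(L)],k)-o+.5)*6).round(0))
c=np.array([.4786,-.3204,.045]);x=np.array([.991,-.134,0]);y=np.array([.134,.991,0])
for a,b in ((-12,-5),(12,-5),(12,5),(-12,5),(-35,30),(35,30),(-35,-30),(35,-30)): print(a,b,((proj('wrist',[c+(a*x+b*y)/1000],k)-o+.5)*6).round(0))
"
```

```text
[ 0.47815582 -0.32128885  0.10947892] [ 0.47834702 -0.32149539  0.10979938]
[[412. 211.]]
[[269. 211.]]
-12 -5 [[236. 222.]]
12 -5 [[415. 221.]]
12 5 [[416. 150.]]
-12 5 [[235. 150.]]
-35 30 [[ 52. -36.]]
35 30 [[597. -37.]]
-35 -30 [[ 71. 395.]]
35 -30 [[579. 392.]]
```

View pics/w18z.png

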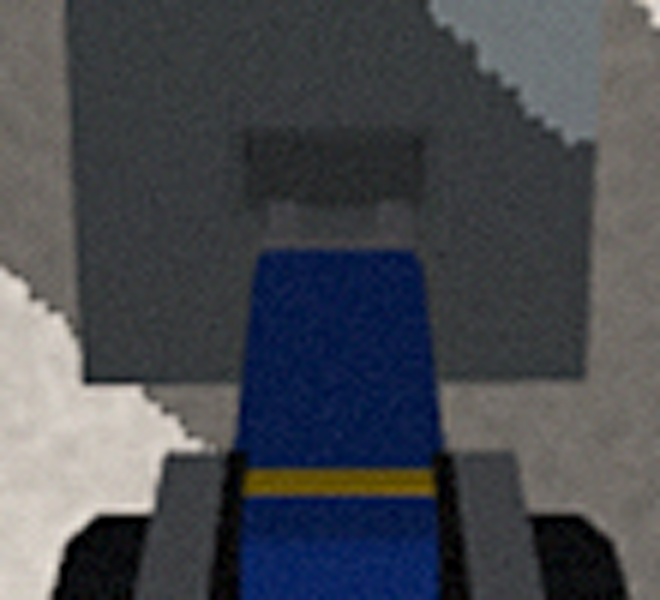

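The tines show at columns 268–412, as predicted. The slot shows about 2 mm more to +y than the first measurement (rows 130–205 against 150–222 predicted), while pose repetition says it is centred. I'll take a middle value, inside the ±3 mm clearance, and descend while watching the force.

Call:
{"name": "drive_tool", "arguments": {
  "steps": [
    [0.3,-0.8,5,0,-1],
    [0.3,-0.8,10,0,-1],
    [0.3,-0.8,15,0,-1],
    [0.3,-0.8,20,0,-1],
    [0.3,-0.8,20,0,-1]
  ]
}}

```text
clock: 16.7
position: [0.4785, -0.3202, 0.0887]
ee_rot: [-0.003, 0.998, -0.067, 0.008]
contact_force: [0.3, 0.4, -0.7]
width: 0.0148
```

```bash
python3 -c "
from h import *
go(.4786,-.3204,.0589,-7.72)
im=snap('wrist','w19')
cv2.imwrite('pics/w19z.png',cv2.resize(im[160:260,200:310],None,fx=6,fy=6,interpolation=2))
"
```

```text
t 16.7 pos [ 0.4785 -0.3202  0.0887] psi -7.71 tilt 0.98 F [ 0.33  0.44 -0.74] w 0.0148 -> shift [-0.4  0.4 29.8] turn 0.0
```

View pics/w19z.png

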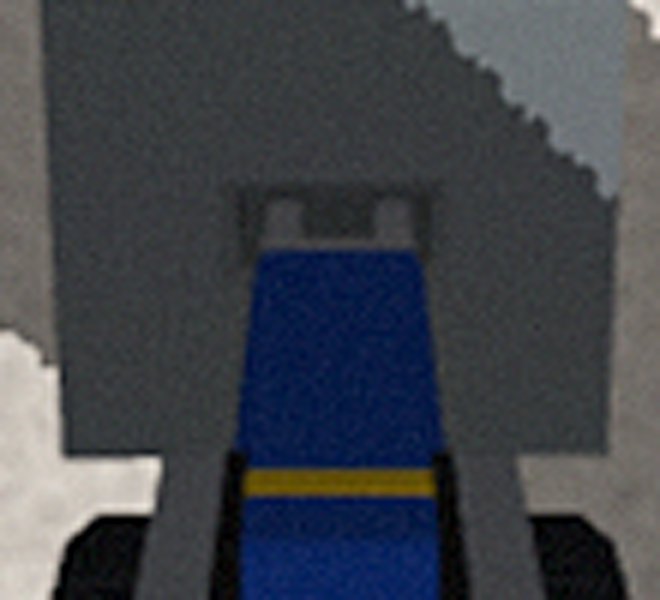

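The tines are inside the slot (slot columns 243–432, tines 262–415) with no contact force. I'll continue down.

Call:
{"name": "drive_tool", "arguments": {
  "steps": [
    [-0.2,0.2,6,0,-1],
    [-0.2,0.2,12,0,-1],
    [-0.2,0.2,18,0,-1],
    [-0.2,0.2,23,0,-1],
    [-0.2,0.2,23,0,-1]
  ]
}}

```text
clock: 17.25
position: [0.4784, -0.32, 0.0652]
ee_rot: [-0.003, 0.998, -0.067, 0.008]
contact_force: [0.0, -0.1, -1.3]
width: 0.0148
```

```bash
python3 -c "
from h import *
go(.4786,-.3204,.0589,-7.72)
"
```

```text
t 17.25 pos [ 0.4784 -0.32    0.0652] psi -7.71 tilt 0.95 F [ 0.03 -0.13 -1.31] w 0.0148 -> shift [0.1 0.4 6.3] turn 0.0
```

Call:
{"name": "drive_tool", "arguments": {
  "steps": [
    [0,0.3,2,0,-1],
    [0,0.3,4,0,-1],
    [0,0.3,6,0,-1],
    [0,0.3,6.5,0,-1],
    [0,0.3,6.5,0,-1]
  ]
}}

```text
clock: 17.75
position: [0.4786, -0.3204, 0.0592]
ee_rot: [-0.003, 0.998, -0.067, 0.008]
contact_force: [-0.4, 0.4, 2.8]
width: 0.0147
```

```bash
python3 -c "
from h import *
go(.4786,-.3204,.0589,-7.72)
im=snap('wrist','w20')
cv2.imwrite('pics/w20z.png',cv2.resize(im[160:260,200:310],None,fx=6,fy=6,interpolation=2))
"
```

```text
t 17.75 pos [ 0.4786 -0.3204  0.0592] psi -7.7 tilt 0.96 F [-0.43  0.41  2.81] w 0.0147 -> shift [-0.   0.   0.3] turn 0.0
```

View pics/w20z.png

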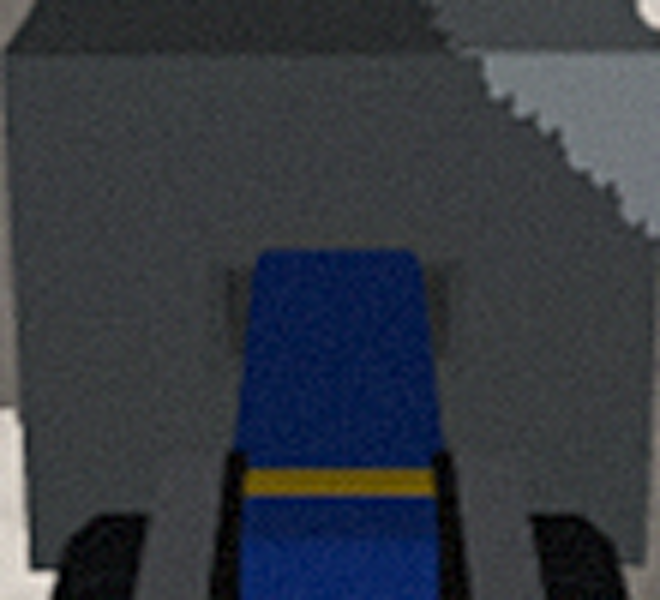

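The handle's foot is on the stand, with 2.8 N upward and the TCP at its grasp height to within 0.3 mm. Release.

Call:
{"name": "drive_tool", "arguments": {
  "steps": [
    [0,0,0,0,-0.4],
    [0,0,0,0,0],
    [0,0,0,0,0.5],
    [0,0,0,0,0.8],
    [0,0,0,0,1]
  ],
  "squeeze": 30
}}

```text
clock: 18.3
position: [0.4786, -0.3203, 0.059]
ee_rot: [-0.003, 0.998, -0.067, 0.008]
contact_force: [-0.7, -0.1, 0.5]
width: 0.0819
```

```bash
python3 -c "
from h import *
go(.4786,-.3204,.0589,-7.72)
im=snap('wrist','w21')
cv2.imwrite('pics/w21z.png',cv2.resize(im[130:330,120:390],None,fx=2.9,fy=2.9,interpolation=2))
"
```

```text
t 18.3 pos [ 0.4786 -0.3203  0.059 ] psi -7.71 tilt 0.96 F [-0.66 -0.11  0.52] w 0.0819 -> shift [0.  0.1 0.2] turn 0.0
```

View pics/w21z.png

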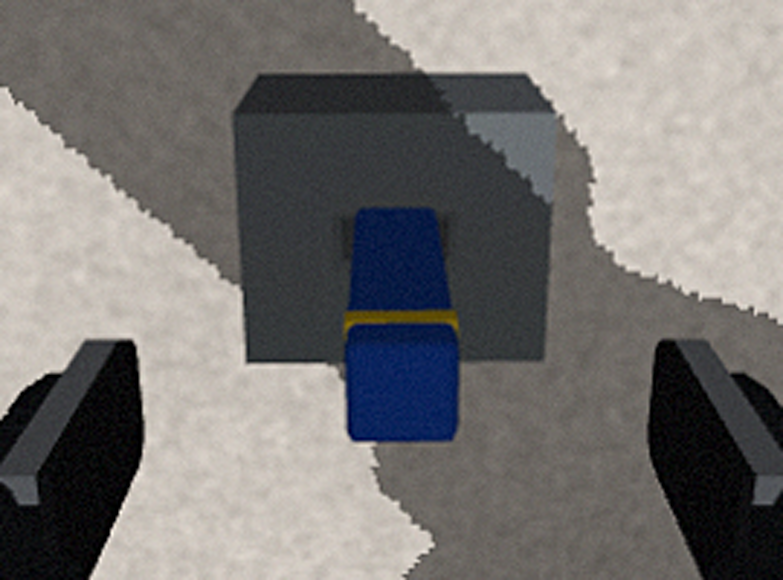

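The fork is released and stands upright, midway between the open fingers. I'll go straight up and check everything.

Call:
{"name": "drive_tool", "arguments": {
  "steps": [
    [0,0,-30,0,1],
    [0,0,-70,0,1],
    [0,0,-110,0,1],
    [0,0,-150,0,1],
    [0,0,-170,0,1]
  ]
}}

```text
clock: 18.85
position: [0.4771, -0.3223, 0.2332]
ee_rot: [-0.001, 0.998, -0.067, 0.01]
contact_force: [0.7, -0.6, -0.2]
width: 0.0855
```

Call:
{"name": "drive_tool", "arguments": {
  "steps": [
    [-5,40,0,0,1],
    [-5,40,0,0,1],
    [-5,40,0,0,1],
    [-5,40,0,0,1],
    [-5,40,0,0,1]
  ]
}}

```text
clock: 19.35
position: [0.4667, -0.3603, 0.2324]
ee_rot: [-0.002, 0.998, -0.067, 0.01]
contact_force: [0.8, -0.2, -0.6]
width: 0.0851
```

```bash
python3 -c "
from h import *
go(.4786,-.3204,.0589,-7.72)
im=snap('wrist','w22');k=cal('wrist')
cv2.imwrite('pics/w22z.png',cv2.resize(im[60:180,180:340],None,fx=4.9,fy=4.9,interpolation=2))
im=snap('scene','s22')
cv2.imwrite('pics/s22z.png',cv2.resize(im[80:360,80:360],None,fx=2.14,fy=2.14,interpolation=2))
im=snap('top','t22')
cv2.imwrite('pics/t22z.png',cv2.resize(im[120:290,130:390],None,fx=3.07,fy=3.07,interpolation=2))
"
```

```text
t 19.35 pos [ 0.4667 -0.3603  0.2324] psi -7.67 tilt 1.15 F [ 0.84 -0.2  -0.56] w 0.0851 -> shift [  3.1 -40.3 173.7] turn 0.001
```

View pics/w22z.png

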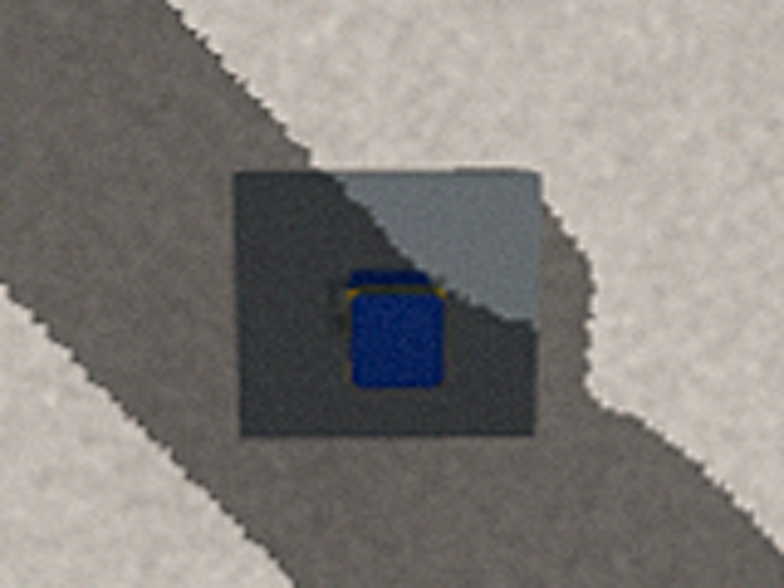

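View pics/s22z.png

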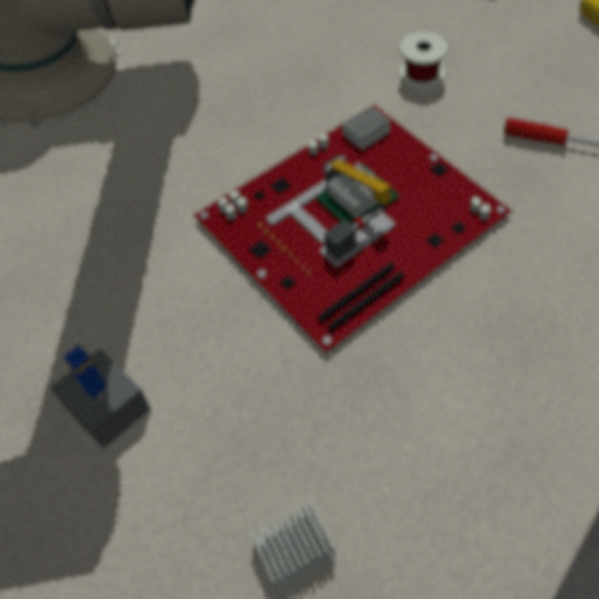

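View pics/t22z.png

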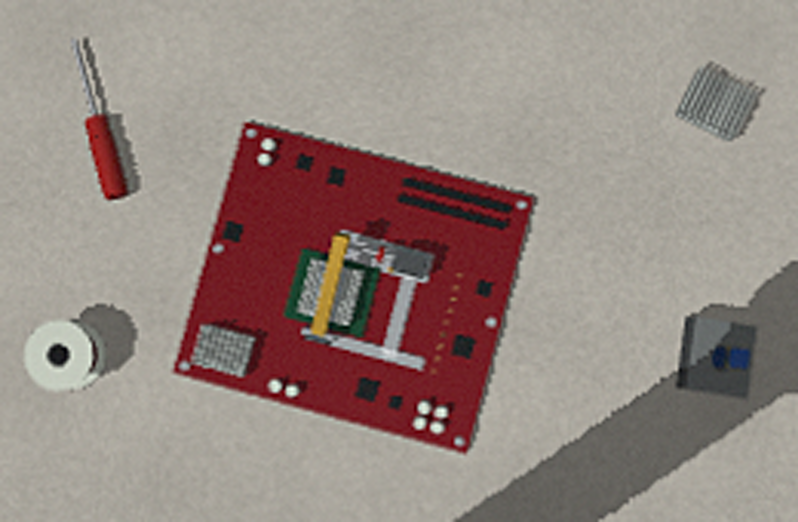

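The handle top sits in the same place as at the start in the scene (76,355) and top views. The arm is up, the collar is in its first place and the bystanders haven't moved. Handing in.

```bash
python3 -c "
from h import *
print(manip.sign_off())"
```

```text
the job is handed in; nothing more can be done
None
```

I did the whole job with the fork and handed it in at about 19 s, but the hand-in gave no verdict. I took the fork from its stand, set its tines astride the rod and pushed the collar gently until the yellow arm sprang up. Then I let the bar come back out, put the fork back in its stand and let go.

**Last checks:**
- **Push force:** it read 7.6 N at most and was back to zero after I backed off.
- **Arm and bar:** pictures from the wrist and scene cameras show the arm up and steady, though I did not measure its angle. The collar is within about 0.5 mm of where it started.
- **Fork:** it is back at its grasp height to within about 0.3 mm, and the handle's foot met the stand with 2.8 N. It stands upright, leaning roughly 0.02 rad, with the gripper open and clear of it.
- **Bystanders:** the spool, screwdriver and spare heat sink look unmoved in the scene and top pictures.

**Disagreements:**
- **Stand slot:** just before I put the fork back, the close wrist picture put the slot about 2 mm further to +y than the first measurement. I aimed between the two, and the tines went in with no side force.
- **Fork tilt:** during the push the tool gave about 3 mm at its tip in the grip, so it took more arm travel than expected. It sprang back afterwards.

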